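# Unload the loose bench vise and back up its mounting bolt

### The arm

A 7-joint arm with a two-finger parallel gripper is mounted at the origin on the work surface. World frame = base frame: x ahead of the robot, y to its left, z up, the work surface at z = 0. Lengths are in m, angles in rad, forces in N, time in s.
With the tool pointing down it reaches from about 0.4 to 0.85 m from the base axis. Payload 6.9 kg.
Tool frame: the origin (TCP) lies between the finger pads, 19 mm behind the fingertips; this is the grasp point; z points along the fingers, y is the direction in which the jaws open and shut (so a half turn about z gives the same grasp; the last joint's range is limited). The gripper opens to 85 mm and grips with 20 to 120 N. Pads are 22 mm wide; open, the fingers measure 114 mm over their backs; the gripper's body (76 mm by 85 mm) begins 54 mm behind the grasp point. The pads swing forward as they close: fully open they stand 13 mm farther back than shut.
Start: joints at [-1.083, 0.507, -0.238, 1.5, 0.126, 1.149, -0.155], TCP at [0.233, 0.58, 0.25] pointing down, gripper open.
Joint ranges: [-3.08, 3.08], [-0.24, 2.05], [-1.43, 1.35], [0, 2.5], [-1.52, 4.66], [0.17, 1.96], [-2.89, 2.89]. Speed limits (rad/s): [2.39, 2.39, 3.14, 3.14, 3.14, 3.14, 3.14].

### API

Orientations are given as a unit quaternion [x, y, z, w].
In Python, from workcell import get_state, get_image, camera_info, job_done gives the robot as it stands.
- The arm moves only by the tool arm_command, never from a script. Its argument "targets" is text: rows parted by semicolons, each of 7 numbers parted by spaces: the shift along the tool's x, y, z in m, then the turn, a rotation vector about the tool's x, y, z in rad, then the opening, from 0 (shut) to 1 (fully open). In form: tx ty tz rx ry rz fingers; .... A call has 1 to 5 rows; each row is the pose to reach, as a shift and turn from the pose commanded when the call began, along the tool's axes at that moment; what a row does not reach only later rows make up. A row lasts 1/10 s, in which the tool goes at most 50 mm and 8.59 degrees, less where a joint would pass 70% of its speed; a pose out of reach is approached as far as the arm can. A call with a gripper value outside its range is refused whole. The fingers move at their own pace and stop on an object; "newtons" is the grip in N (left out, the last holds). Time passes only in rows, so rows that repeat a pose let the fingers close. It gives the time, the measured TCP pose, the force and the opening at its end, in the units of the state.
- get_state(): the state, without advancing time (a new reading comes with each control period).
- get_image(name): name is "scene" or "side" or "wrist"; returns the picture (480x640x3 uint8, red, green, blue); there is no depth.
- camera_info(name): a dict with "fx", "fy", "cx", "cy" (pixels), "R" (3x3) and "t" (3): a world point X has camera coordinates R X + t; the wrist camera has in their place "mount" (4x4, takes a point from camera to tool coordinates, whose origin is the TCP and whose axes are the flange's). Camera axes: x right, y down, z forward; pixel columns grow to the right and rows downward; lengths in m; the calibration is good to about 2 mm. A picture is of the moment at which its call begins: read the wrist's pose just before it. camera_info takes no time and is no camera call.
- job_done(): hands the job in, once; it reports no verdict.
The state is a dict: "time_s": time; "joints": joint angles; "qd": joint speeds; "joint_efforts": joint torques, N m; "eef_pos": TCP position; "tcp_rot": TCP orientation; "force": force on the tool from outside, world axes, zero at the start; "ft_torque": the same for the moment, N m; "opening": finger opening in m.
Only numpy, scipy, OpenCV 4.12 (cv2) and the standard library are available. Lean on these libraries where they do the work, as an engineer would, in place of code of your own. Each camera call takes 0.05 s, during which the arm holds its last target.

### The job

The little vise has worked loose on its bracket and I want to tighten it. Slide its red jaw well open by the black knob, lift the finished brass block straight up out of the vise and set it down upright in the wooden parts tray, next to the aluminium one, without dropping it; then reach down into the narrow gap behind the bracket, grip the hidden hex head of the mounting bolt as it stands and hold it firmly so that it cannot turn while I run up the nut from the front. Finish still holding the bolt head; leave the other things on the bench where they are, and do not push hard against the bracket or the control box.

Things in the scene. Friction and masses are not known exactly. Their poses are not given: they have to be found in the camera images.
- vise: Blue sliding-jaw vise, fixed, on a steel bracket. Origin on the bench under the middle of its work seat; z up, x away from the robot, y from moving jaw to fixed jaw. In mm: bed top z 30, x -35 to 35, y -125 to 65; fixed jaw face y 20.5, top z 60; end plate y -128, top z 56. Mounting ear in front of the bracket plate: x 73 to 85, y 50 to 140, top z 80, with the brass nut on its front.
- bracket: Steel angle bracket screwed to the bench; origin and axes those of the vise. Upright plate x 85 to 93, y -65 to 155, top z 85 mm; foot 8 mm thick in front of it. Behind the plate is the free gap, down to the bench (z 0), open at the top and at both ends. The bolt passes through the plate at y 100, z 50.
- jaw (a joint): Red moving jaw, m: 0 closed, grows as it slides to the vise's -y, up to 0.045. Unlocked: slides with about 3 N of drag, stays where left. Its lip hooks 5 mm over the ledge at the block's foot: the block cannot come up until it has slid 6 mm; well open is 15 mm or more. Closed, it spans y -57.5 to -20.5, top z 57.5 mm, 66 mm wide in x (vise frame).
- jaw_knob (a point): Middle of the black upright round knob on top of the jaw, 26 mm across, 27 mm tall (its underside 66.5, its top 93.5 mm above the bench; the jaw's top is at 57.5 mm). At x 0, y -42 mm in the vise frame when closed; moves with the jaw, pull it along the vise's -y.
- block: The finished brass block: 30 mm (x) by 40 mm (y), 34 mm tall, 0.2 to 0.4 kg, 18 mm round recess in its top, a ledge 5 mm deep and 8 mm tall along the foot of its -y side. Origin: centre of the underside of the 30 by 40 body, z up. Starts upright on the vise bed, axes along the vise's, at y 0 and within 6 mm of x 0; its x faces, 30 mm apart, are free to grip.
- tray: Open wooden parts tray with dark green lining, 190 mm (x) by 130 mm (y), 24 mm tall, walls 6 mm, fixed. Origin under its centre; inner floor 6 mm above the bench. The aluminium block stands in its +x half; the -x half is empty. It may stand on the robot's left or right.
- twin: Aluminium block of the same shape and size as the brass one, loose, already in the tray: leave it where it is. Origin at the centre of its underside.
- bolt: Mounting bolt; its dark hex head, hidden behind the plate, is 22 mm across flats, 9 mm thick. Origin: head centre, 7.5 mm behind the plate, 50 mm above the bench (a 3 mm washer between). x: bolt axis, away from the plate. y: square to a pair of flats, upright within 0.12 rad, so grip from above, closing along the vise's y. Turns in place with 0.03 N m of drag; does not shift.
- bolt_corner (a point): The uppermost corner of the hex head, 12.7 mm above the bolt's axis; it moves only when the bolt turns.
- control_box: Grey steel control box, fixed, 90 mm (x) by 180 mm (y), 82 mm tall, standing parallel behind the bracket plate: the gap between them is 46 to 54 mm. Origin on the bench under its centre; x as the vise's.
- driver_stand: Round rotary stand with upright screwdrivers, fixed, 120 mm across, 124 mm tall; it stands on the other side from the tray. Origin under its centre.
- spanner: Steel open-ended spanner, 190 mm long, lying on the mat; leave alone.
- watch_case: Steel watch with a dark blue dial, 41 mm across, 11 mm tall; leave alone.
- loupe: Black eye loupe, 38 mm across, 36 mm tall; leave alone.
- oil_bottle: Amber oil bottle, 28 mm across, 52 mm tall; leave alone.
- movement_holder: Watch movement in a 50 mm square black and aluminium holder; leave alone.
- dust_bell: Glass dust cover with a small metal knob, 68 mm across, 59 mm tall; leave alone.
Mind the look-alikes: they are no part of the job. What is shaped like the block but pink is not meant.

How it is judged:
By the outcome, as a careful person would: the job done as asked, in the order asked, and still so for the second after the job is handed in, while the arm keeps its last pose, push and grip.
It also fails if it takes over 48 s, if anything falls off the work surface, if the arm or the gripper's body presses on something with over 40 N, if the wrist force passes 120 N, or if a joint passes its speed limit or range.

## Working session

There is one attempt and no reset: what is moved stays moved. The work goes in short steps, Python scripts to look and compute and a tool call to move; the robot and the scene stay as the last step left them, time stands still between calls to the robot, and variables do not carry over. Pictures are saved under pics/ and viewed, and the job is handed in when it is done.

Besides the shell and the picture viewer there is one more tool, called after "Call:" as name(argument=value, ...) on one line, values as JSON. arm_command: Moves the arm, as the interface text tells. Its arguments: {"type":"object","properties":{"targets":{"type":"string"},"newtons":{"type":"number"}},"required":["targets"]}

```bash
ls; mkdir -p pics; python3 - <<'E'
from workcell import *
import cv2
print(get_state())
for n in ["scene","side","wrist"]:
    print(n,camera_info(n))
    im=get_image(n); cv2.imwrite(f"pics/{n}0.png",im[:,:,::-1])
print(get_state()["time_s"])
E
```

```text
pics
{'time_s': 0.0, 'joints': array([-1.08252968,  0.50834529, -0.23748234,  1.5011194 ,  0.12568303,
        1.14890985, -0.15480811]), 'qd': array([ 0.00052572,  0.00148342,  0.00068759, -0.00122889,  0.00096147,
        0.00094193, -0.00023619]), 'joint_efforts': array([-3.22938276e-04, -6.20594859e+01, -2.18695097e+00, -2.49649841e+01,
        1.25882583e-02,  1.22248853e-02,  7.75995716e-06]), 'eef_pos': array([0.23334463, 0.57930279, 0.24912818]), 'tcp_rot': array([ 1.90234939e-01,  9.81738183e-01, -8.85563070e-04, -1.52068618e-04]), 'force': array([-0.66106379, -1.19835738,  0.18593731]), 'ft_torque': array([-0.03443038,  0.00404701, -0.07754483]), 'opening': 0.08576583226357218}
scene {'fx': 438.41790594839284, 'fy': 438.41790594839284, 'cx': 318.3918829959407, 'cy': 237.89036904402755, 'R': array([[-0.76010488,  0.64963448,  0.0146837 ],
       [ 0.36363309,  0.44397932, -0.81893427],
       [-0.5385272 , -0.61713645, -0.57369945]]), 't': array([ 0.40159915, -0.11609073,  1.18839546])}
side {'fx': 574.3767080503821, 'fy': 574.3767080503821, 'cx': 315.332799985458, 'cy': 236.10014396761758, 'R': array([[ 0.95714644, -0.28874982, -0.02223122],
       [-0.1758227 , -0.51838389, -0.83687784],
       [ 0.23012402,  0.8049234 , -0.54693807]]), 't': array([-0.52009936,  0.14369973,  1.05960798])}
wrist {'fx': 388.8481881754702, 'fy': 388.8481881754702, 'cx': 316.23591661324036, 'cy': 240.5629956100062, 'mount': array([[ 2.38051739e-04, -9.52412014e-01, -3.04813546e-01,
         7.75347695e-02],
       [ 9.99999960e-01,  1.80494237e-04,  2.17007578e-04,
         3.20072271e-04],
       [-1.51663536e-04, -3.04813586e-01,  9.52412020e-01,
        -1.22373255e-01],
       [ 0.00000000e+00,  0.00000000e+00,  0.00000000e+00,
         1.00000000e+00]])}
0.15
```

View pics/scene0.png

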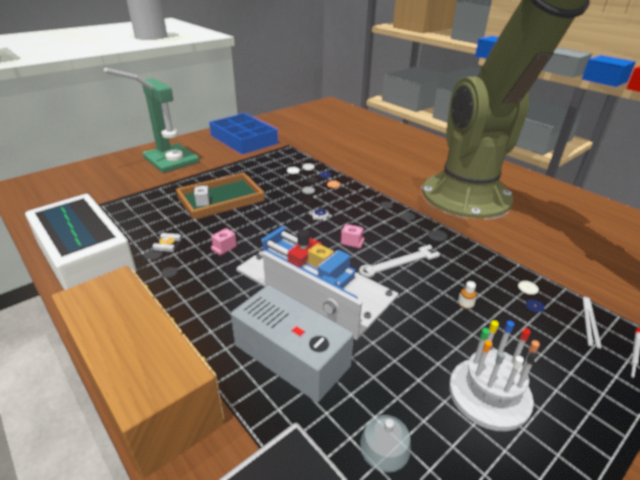

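View pics/side0.png

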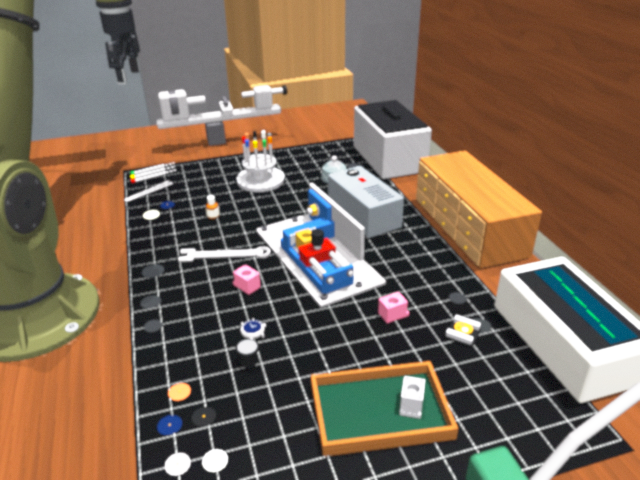

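View pics/wrist0.png

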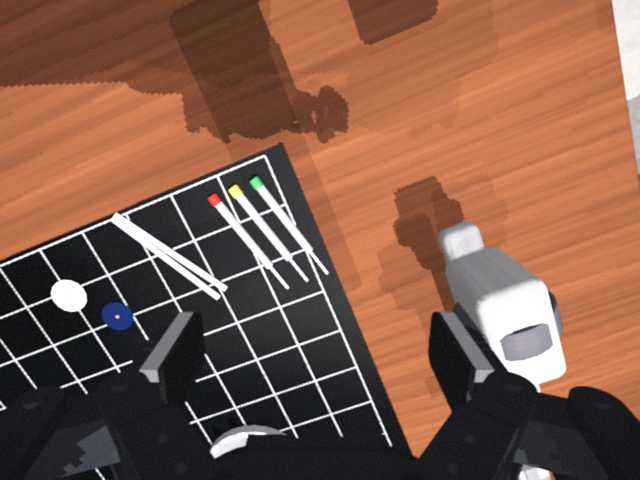

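```bash
cat > h.py <<'E'
import numpy as np, cv2
from workcell import *
from scipy.spatial.transform import Rotation as Ro
def cam(n):
    c=camera_info(n)
    if n=="wrist":
        s=get_state(); T=np.eye(4); T[:3,:3]=Ro.from_quat(s["tcp_rot"]).as_matrix(); T[:3,3]=s["eef_pos"]
        M=T@c["mount"]; R=M[:3,:3].T; t=-R@M[:3,3]
    else: R,t=np.array(c["R"]),np.array(c["t"])
    K=np.array([[c["fx"],0,c["cx"]],[0,c["fy"],c["cy"]],[0,0,1]])
    return K,R,t
def ray(c,uv):
    K,R,t=c; d=R.T@np.linalg.inv(K)@np.array([uv[0],uv[1],1.]); return -R.T@t,d/np.linalg.norm(d)
def plane(c,uv,z):
    o,d=ray(c,uv); return o+d*(z-o[2])/d[2]
def tri(c1,p1,c2,p2):
    o1,d1=ray(c1,p1);o2,d2=ray(c2,p2)
    A=np.c_[d1,-d2]; s=np.linalg.lstsq(A,o2-o1,rcond=None)[0]
    a=o1+d1*s[0];b=o2+d2*s[1]; return (a+b)/2,np.linalg.norm(a-b)
def proj(c,X):
    K,R,t=c; q=K@(R@np.asarray(X)+t); return q[:2]/q[2]
def crop(src,dst,x0,y0,x1,y1,k):
    im=cv2.imread(src)[y0:y1,x0:x1]; cv2.imwrite(dst,cv2.resize(im,None,fx=k,fy=k,interpolation=cv2.INTER_CUBIC))
E
python3 - <<'E'
from h import *
crop("pics/side0.png","pics/side0_v.png",240,170,440,320,4)
crop("pics/scene0.png","pics/scene0_v.png",220,210,420,360,4)
crop("pics/side0.png","pics/side0_t.png",300,350,470,470,4)
E
```

```text
(no output)
```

View pics/side0_v.png

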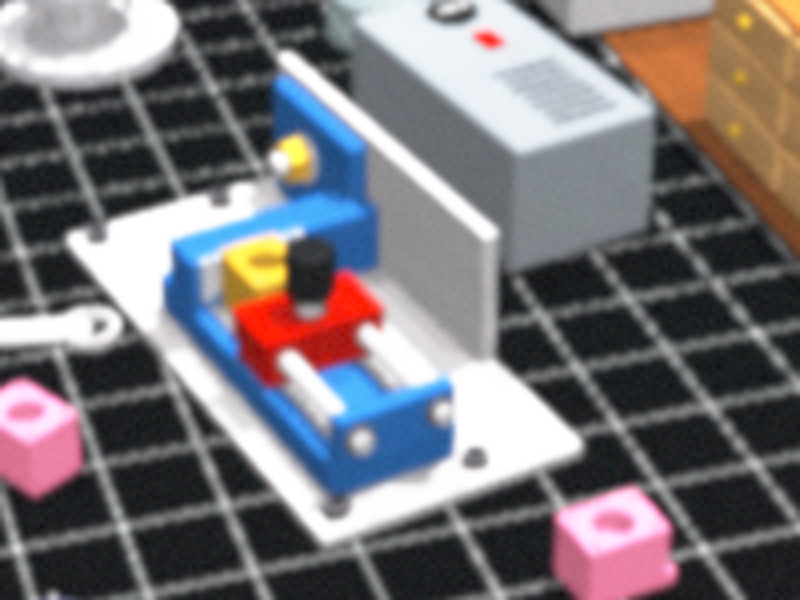

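View pics/scene0_v.png

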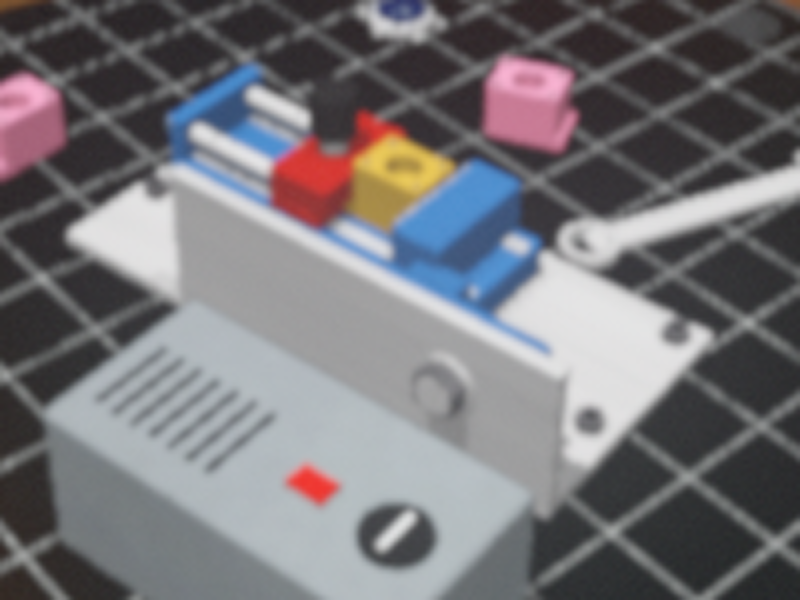

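View pics/side0_t.png

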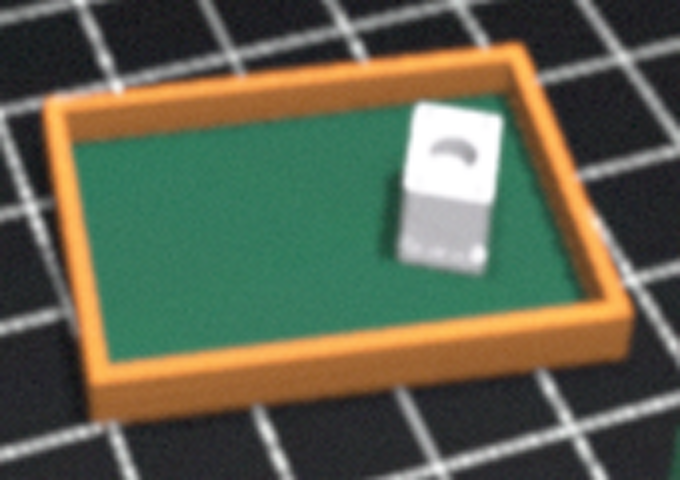

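```bash
cat > fit0.py <<'E'
from h import *
from scipy.optimize import least_squares
cs=cam("side");cc=cam("scene")
S=[((275,80),(73,140,80)),((362,158),(73,50,80)),((497,233),(93,-65,85)),((484,240),(85,-65,85)),((332,430),(-35,-128,56)),((450,380),(35,-128,56))]
C=[((170,172),(89,-65,85)),((558,372),(89,155,85))]
obs=[(cs,np.array(p)/4+[240,170],np.array(v)/1000) for p,v in S]+[(cc,np.array(p)/4+[220,210],np.array(v)/1000) for p,v in C]
def W(p,v):
    c,s=np.cos(p[2]),np.sin(p[2]); return np.array([p[0]+c*v[0]-s*v[1],p[1]+s*v[0]+c*v[1],v[2]])
f=lambda p: np.concatenate([proj(c,W(p,v))-u for c,u,v in obs])
r=least_squares(f,[0.55,0,0],loss="soft_l1")
print(r.x,np.round(r.fun.reshape(-1,2),1) if len(r.fun)==2*len(obs) else r.fun)
# tray: rim corners in side crop
T=[plane(cs,np.array(p)/4+[300,350],0.024) for p in [(47,97),(522,45),(630,310),(92,378)]]
print(np.round(T,3))
print("twin top",[np.round(plane(cs,np.array(p)/4+[300,350],0.040),3) for p in [(417,103),(502,113),(490,203),(405,192)]])
E
python3 fit0.py
```

```text
[0.52971686 0.00237163 0.18162153] [[-0.  -0.9]
 [-2.5 -2.5]
 [ 0.6 -0.1]
 [ 0.3 -0.8]
 [-0.9 -1.2]
 [ 2.9  0.3]
 [ 0.5 -3. ]
 [-0.8 -1.2]]
[[ 0.441 -0.323  0.024]
 [ 0.627 -0.355  0.024]
 [ 0.606 -0.481  0.024]
 [ 0.419 -0.45   0.024]]
twin top [array([ 0.568, -0.383,  0.04 ]), array([ 0.596, -0.398,  0.04 ]), array([ 0.573, -0.435,  0.04 ]), array([ 0.546, -0.421,  0.04 ])]
```

```bash
cat >> h.py <<'E'
V=[0.5297,0.0024,0.1816]
def W(v,p=None):
    p=V if p is None else p
    c,s=np.cos(p[2]),np.sin(p[2]); return np.array([p[0]+c*v[0]-s*v[1],p[1]+s*v[0]+c*v[1],v[2]])
def down(az):  # tool x at azimuth az, z down
    return np.array([[np.cos(az),np.sin(az),0],[np.sin(az),-np.cos(az),0],[0,0,-1.]])
def go(pos,R,n=None):
    s=get_state(); R0=Ro.from_quat(s["tcp_rot"]).as_matrix(); d=np.asarray(pos)-s["eef_pos"]
    rv=Ro.from_matrix(R0.T@R).as_rotvec(); sh=R0.T@d
    print("t",round(s["time_s"],2),"pos",np.round(s["eef_pos"],4),"shift",np.round(sh,4),"turn",np.round(rv,4),"rows>=",round(max(np.linalg.norm(d)/.05,np.degrees(np.linalg.norm(rv))/8.59),1))
E
python3 -c "
from h import *
go(W((0,-.04,.20)),down(V[2]+np.pi/2))
cs=cam('side')
print(plane(cs,(262,180),0), plane(cs,(366,190),0.08))
"
```

```text
t 0.15 pos [0.2334 0.5794 0.2493] shift [-0.5118 -0.4583  0.05  ] turn [-1.2000e-03  7.0000e-04  1.0064e+00] rows>= 13.8
[0.51465791 0.38264046 0.        ] [0.69421457 0.10808441 0.08      ]
```

Call:
arm_command(targets="-0.512 -0.458 0.05 0 0 1.006 1; -0.512 -0.458 0.05 0 0 1.006 1; -0.512 -0.458 0.05 0 0 1.006 1; -0.512 -0.458 0.05 0 0 1.006 1; -0.512 -0.458 0.05 0 0 1.006 1")

```text
time_s: 0.65
eef_pos: [0.3442, 0.3542, 0.2317]
tcp_rot: [0.539, 0.842, 0.0, -0.0]
force: [0.5, -0.0, -0.3]
opening: 0.0855
```

```bash
python3 -c "
from h import *
go(W((0,-.04,.20)),down(V[2]+np.pi/2))
print(get_state()['joints'])
"
```

```text
t 0.65 pos [0.3442 0.3542 0.2317] shift [-0.4358  0.0113  0.0317] turn [ 0.000e+00 -1.000e-04  2.502e-01] rows>= 8.7
[-0.83444039  0.31906325 -0.01978429  1.86678025  0.00755623  0.95576347
 -0.42577877]
```

Call:
arm_command(targets="-0.436 0.011 0.032 0 0 0.25 1; -0.436 0.011 0.032 0 0 0.25 1; -0.436 0.011 0.032 0 0 0.25 1; -0.436 0.011 0.032 0 0 0.25 1; -0.436 0.011 0.032 0 0 0.25 1")

```text
time_s: 1.15
eef_pos: [0.4556, 0.1313, 0.2135]
tcp_rot: [0.637, 0.771, 0.0, 0.0]
force: [-0.2, 0.2, 0.6]
opening: 0.0852
```

```bash
python3 -c "
from h import *
go(W((0,-.04,.20)),down(V[2]+np.pi/2))
"
```

```text
t 1.15 pos [0.4556 0.1313 0.2135] shift [-0.1805  0.0484  0.0135] turn [ 0.0003 -0.0001  0.0069] rows>= 3.7
```

Call:
arm_command(targets="-0.18 0.048 0.0135 0 0 0.007 1; -0.18 0.048 0.0135 0 0 0.007 1; -0.18 0.048 0.0135 0 0 0.007 1; -0.18 0.048 0.0135 0 0 0.007 1; -0.18 0.048 0.0135 0 0 0.007 1")

```text
time_s: 1.65
eef_pos: [0.5372, -0.0411, 0.1995]
tcp_rot: [0.643, 0.766, -0.001, 0.001]
force: [0.4, 0.1, 0.1]
opening: 0.0858
```

```bash
python3 -c "
from h import *
c=cam('wrist'); im=get_image('wrist'); cv2.imwrite('pics/w1.png',im[:,:,::-1]); import pickle; pickle.dump(c,open('c1.pkl','wb'))
s=get_state(); print(s['time_s'],s['eef_pos'],s['joints'])
for v in [(15,-20,64),(15,20,64),(-15,-20,64),(0,-42,93.5),(35,-128,56),(-35,-128,56),(85,-65,85),(93,-65,85),(93,155,85)]: print(v,proj(c,W(np.array(v)/1000)).round(0))
"
```

```text
1.7 [ 0.53623708 -0.03776994  0.1994724 ] [-0.08866835  0.42221156  0.16382784  1.80927094 -0.08279248  0.91740508
  0.28724143]
(15, -20, 64) [338. 199.]
(15, 20, 64) [339. 138.]
(-15, -20, 64) [294. 200.]
(0, -42, 93.5) [316. 244.]
(35, -128, 56) [362. 334.]
(-35, -128, 56) [272. 334.]
(85, -65, 85) [446. 272.]
(93, -65, 85) [458. 272.]
(93, 155, 85) [ 505. -150.]
```

View pics/w1.png

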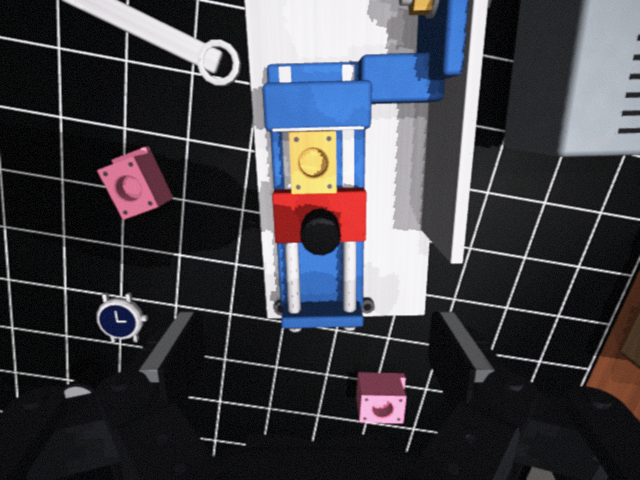

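```bash
python3 -c "
from h import *
crop('pics/w1.png','pics/w1a.png',250,50,400,200,4)
crop('pics/w1.png','pics/w1b.png',250,180,480,340,3)
"
```

```text
(no output)
```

View pics/w1a.png

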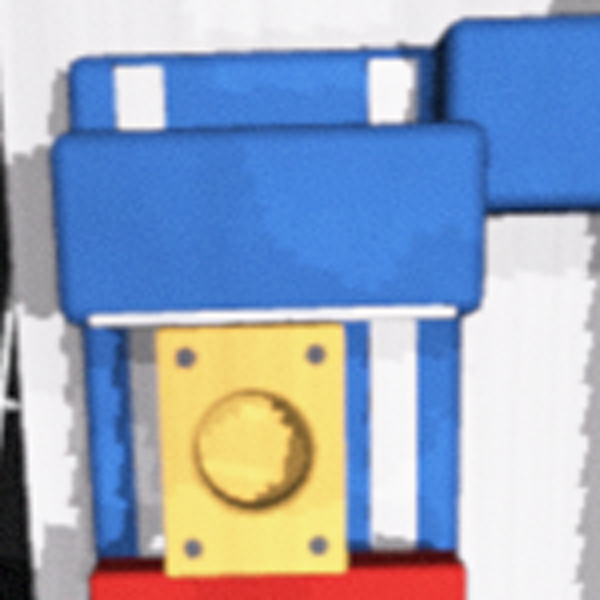

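View pics/w1b.png

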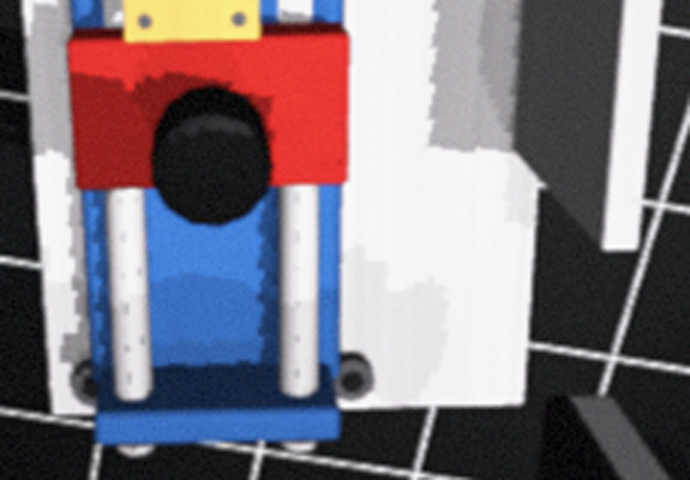

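```bash
cat > fit1.py <<'E'
from h import *
import pickle
from scipy.optimize import least_squares
c1=pickle.load(open('c1.pkl','rb'))
A=lambda p:np.array(p)/4+[250,50]
B=lambda p:np.array(p)/3+[250,180]
L=[(A((90,322)),(-33,20.5,60)),(A((458,313)),(33,20.5,60)), # jaw face pad edges (x uncertain)
 (B((602,250)),(85,-65,85)),(B((638,248)),(93,-65,85)),
 (B((97,443)),(-35,-128,56)),(B((338,438)),(35,-128,56)),
 (B((72,40)),(-33,-20.5,57.5)),(B((348,35)),(33,-20.5,57.5)),(B((78,188)),(-33,-57.5,57.5)),(B((346,183)),(33,-57.5,57.5))]
f=lambda p: np.concatenate([proj(c1,W(np.array(v)/1000,p))-u for u,v in L])
r=least_squares(f,V,loss="soft_l1"); print(r.x); print(np.round(f(r.x).reshape(-1,2),1))
p=r.x
def vf(X): # world->vise mm
    c,s=np.cos(p[2]),np.sin(p[2]); d=np.array(X)-[p[0],p[1],0]; return np.round(np.array([c*d[0]+s*d[1],-s*d[0]+c*d[1],d[2]])*1000,1)
for q in [(158,327),(345,325),(168,575),(348,570)]: print("block",vf(plane(c1,A(q),.064)))
for q in [(187,357),(316,354),(193,548),(319,546)]: print("dots",vf(plane(c1,A(q),.064)))
print("knob",vf(plane(c1,B((211,160)),.0935)))
for z in (.03,.04,.05): print(z,[vf(plane(c1,A(q),z)) for q in [(370,440),(416,440)]],[vf(plane(c1,B(q),z)) for q in [(283,290),(319,290),(109,290),(148,290)]])
cc=cam("scene")
for x in (17,22,27):
  for z in (30,40,50): print(x,z,((proj(cc,W(np.array((x,10,z))/1000,p))-[220,210])*4).round(0))
E
python3 fit1.py
```

```text
[0.53044819 0.00759643 0.19791729]
[[-6.2 -0.1]
 [ 3.8 -0.5]
 [ 0.2  0.1]
 [ 0.5  0.4]
 [-5.6  1.5]
 [ 4.4  1.2]
 [-3.4 -1. ]
 [ 0.8 -1.7]
 [-2.2  0.8]
 [ 0.7  0.3]]
block [-17.8  19.4  64. ]
block [12.1 19.  64. ]
block [-17.9 -20.6  64. ]
block [ 12.2 -20.5  64. ]
dots [-13.3  14.7  64. ]
dots [ 7.4 14.6 64. ]
dots [-13.6 -16.2  64. ]
dots [  7.4 -16.4  64. ]
knob [  0.4 -39.9  93.5]
0.03 [array([18.2, -2.9, 30. ]), array([26.7, -3.1, 30. ])] [array([ 19.3, -96.4,  30. ]), array([ 29. , -96.6,  30. ]), array([-27.8, -95.2,  30. ]), array([-17.3, -95.5,  30. ])]
0.04 [array([17.5, -1.8, 40. ]), array([25.7, -2. , 40. ])] [array([ 18.6, -92.1,  40. ]), array([ 28. , -92.3,  40. ]), array([-26.9, -90.9,  40. ]), array([-16.7, -91.2,  40. ])]
0.05 [array([16.9, -0.7, 50. ]), array([24.8, -0.9, 50. ])] [array([ 17.9, -87.7,  50. ]), array([ 27., -88.,  50.]), array([-26. , -86.7,  50. ]), array([-16.1, -86.9,  50. ])]
17 30 [396. 247.]
17 40 [396. 231.]
17 50 [397. 215.]
22 30 [390. 252.]
22 40 [390. 236.]
22 50 [390. 220.]
27 30 [383. 257.]
27 40 [384. 241.]
27 50 [384. 225.]
```

```bash
sed -i 's/^V=.*/V=[0.5304,0.0072,0.198]/' h.py; python3 -c "
from h import *
go(W((0,-.042,.12)),down(V[2]+np.pi/2))
go(W((0,-.042,.084)),down(V[2]+np.pi/2))
crop('pics/scene0.png','pics/scene0_z.png',270,225,350,285,10)
"
```

```text
t 1.7 pos [ 0.5362 -0.0378  0.1995] shift [0.0034 0.0031 0.0795] turn [-0.0009  0.001  -0.0222] rows>= 1.6
t 1.7 pos [ 0.5362 -0.0378  0.1995] shift [0.0034 0.0032 0.1155] turn [-0.0009  0.001  -0.0222] rows>= 2.3
```

View pics/scene0_z.png

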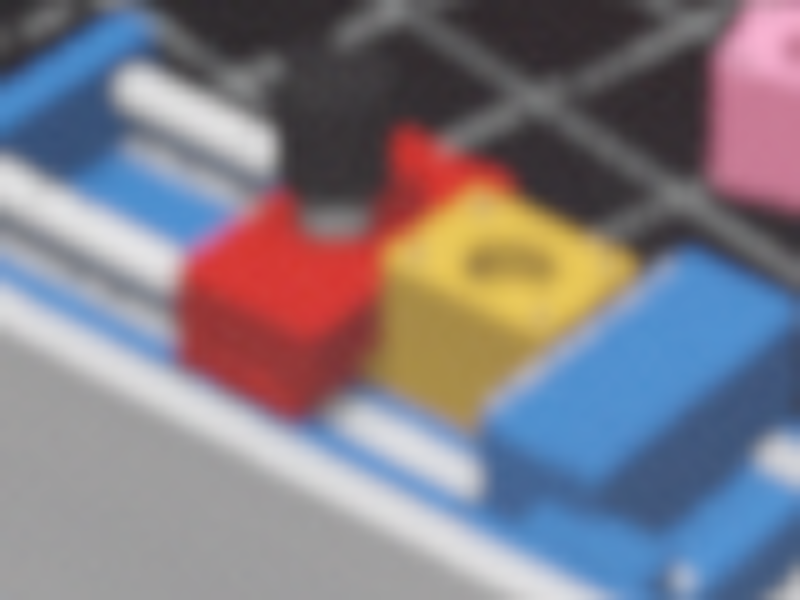

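Call:
arm_command(targets="0.003 0.003 0.045 0 0 -0.022 1; 0.003 0.003 0.085 0 0 -0.022 1; 0.003 0.003 0.115 0 0 -0.022 1; 0.003 0.003 0.115 0 0 -0.022 1; 0.003 0.003 0.115 0 0 -0.022 0.4", newtons=30)

```text
time_s: 2.2
eef_pos: [0.5382, -0.0303, 0.0854]
tcp_rot: [0.631, 0.776, -0.0, -0.001]
force: [0.3, -0.5, -0.2]
opening: 0.073
```

```bash
python3 -c "
from h import *
c=cam('wrist'); im=get_image('wrist'); cv2.imwrite('pics/w2.png',im[:,:,::-1])
go(W((0,-.042,.084)),down(V[2]+np.pi/2))
"
```

```text
t 2.25 pos [ 0.539  -0.0306  0.0863] shift [-0.0033 -0.001   0.0023] turn [0.0013 0.     0.006 ] rows>= 0.1
```

View pics/w2.png

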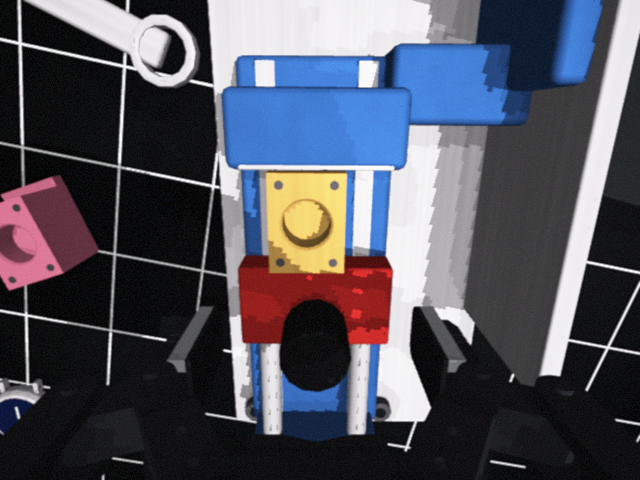

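```bash
python3 -c "
from h import *
c=cam('wrist'); X=plane(c,(315,358),.0935); print(X, np.linalg.inv(np.array([[np.cos(V[2]),-np.sin(V[2])],[np.sin(V[2]),np.cos(V[2])]]))@(X[:2]-V[:2]))
for q in [(266,172),(347,172),(267,272),(345,272)]:
  X=plane(c,q,.064); print(np.linalg.inv(np.array([[np.cos(V[2]),-np.sin(V[2])],[np.sin(V[2]),np.cos(V[2])]]))@(X[:2]-V[:2]))
"
```

```text
[ 0.53941765 -0.03180336  0.0935    ] [ 0.00116916 -0.04001516]
[-0.017303    0.01951606]
[0.01265185 0.01969499]
[-0.01822341 -0.02034229]
[ 0.01305712 -0.02016918]
```

Call:
arm_command(targets="-0.003 -0.001 0.002 0 0 0 0; -0.003 -0.001 0.002 0 0 0 0; -0.003 -0.001 0.002 0 0 0 0; -0.003 -0.001 0.002 0 0 0 0; -0.003 -0.001 0.002 0 0 0 0", newtons=40)

```text
time_s: 2.75
eef_pos: [0.5385, -0.0347, 0.0843]
tcp_rot: [0.632, 0.775, 0.001, 0.001]
force: [-1.3, -0.2, 6.1]
opening: 0.0244
```

Call:
arm_command(targets="-0.005 0 0 0 0 0 0; -0.011 0 0 0 0 0 0; -0.017 0 0 0 0 0 0; -0.023 0 0 0 0 0 0; -0.028 0 0 0 0 0 0", newtons=40)

```text
time_s: 3.25
eef_pos: [0.5438, -0.0612, 0.0843]
tcp_rot: [0.632, 0.775, 0.001, 0.0]
force: [-2.6, 2.9, 8.8]
opening: 0.0252
```

```bash
python3 -c "
from h import *
c=cam('wrist'); im=get_image('wrist'); cv2.imwrite('pics/w3.png',im[:,:,::-1])
go(W((-.0027,-.001,.14)),down(V[2]+np.pi/2))
"
```

```text
t 3.3 pos [ 0.544  -0.0623  0.0843] shift [ 0.0699 -0.002  -0.0557] turn [ 0.0014 -0.      0.0046] rows>= 1.8
```

View pics/w3.png

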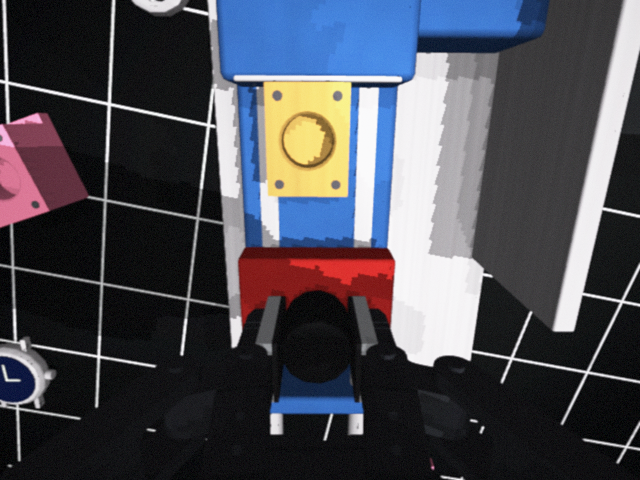

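Call:
arm_command(targets="0 0 0 0 0 0 0.8; 0 0 0 0 0 0 0.8; 0 0 0 0 0 0 0.8; 0 0 -0.03 0 0 0 0.8; 0 0 -0.06 0 0 0 0.8")

```text
time_s: 3.8
eef_pos: [0.5429, -0.0617, 0.1429]
tcp_rot: [0.632, 0.775, -0.001, -0.001]
force: [0.3, 0.4, 0.9]
opening: 0.0682
```

```bash
python3 -c "
from h import *
go(W((-.0027,-.0005,.14)),down(V[2]+np.pi/2))
go(W((-.0027,-.0005,.060)),down(V[2]+np.pi/2))
print(get_state()['opening'],get_state()['force'])
"
```

```text
t 3.8 pos [ 0.5429 -0.0617  0.1429] shift [ 0.0695 -0.001   0.003 ] turn [-0.0026 -0.0005  0.0051] rows>= 1.4
t 3.8 pos [ 0.5429 -0.0617  0.1429] shift [ 0.0695 -0.0008  0.083 ] turn [-0.0026 -0.0005  0.0051] rows>= 2.2
0.06823864534090075 [0.26389686 0.41565137 0.85618054]
```

Call:
arm_command(targets="0.035 0 0 0 0 0.005 0.8; 0.0695 -0.001 0 0 0 0.005 0.8; 0.0695 -0.001 0.003 0 0 0.005 0.8; 0.0695 -0.001 0.003 0 0 0.005 0.8")

```text
time_s: 4.2
eef_pos: [0.5284, 0.0069, 0.1398]
tcp_rot: [0.633, 0.774, -0.0, -0.0]
force: [0.5, -0.9, 0.3]
opening: 0.0682
```

```bash
python3 -c "
from h import *
c=cam('wrist'); im=get_image('wrist'); cv2.imwrite('pics/w4.png',im[:,:,::-1])
go(W((-.0027,-.0005,.060)),down(V[2]+np.pi/2))
print(proj(c,W((-.0027,-.0005,.064))))
"
```

```text
t 4.25 pos [0.5286 0.0057 0.1399] shift [ 0.0007 -0.0006  0.0799] turn [-0.0005  0.0005  0.0004] rows>= 1.6
[313.96091311 267.08336872]
```

View pics/w4.png

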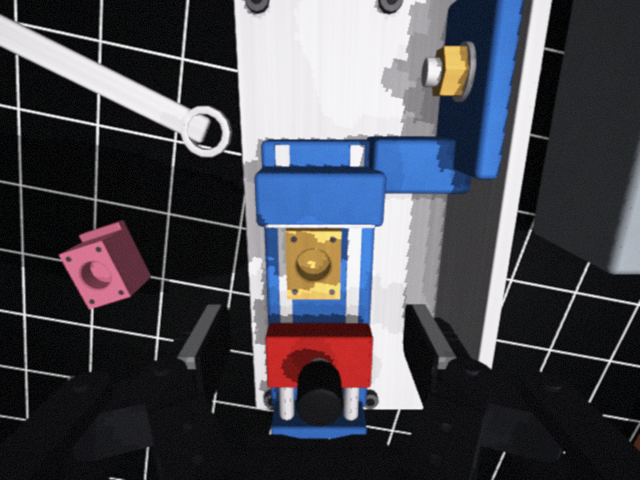

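Call:
arm_command(targets="0 0 0.04 0 0 0 0.8; 0.001 -0.001 0.07 0 0 0 0.8; 0.001 -0.001 0.08 0 0 0 0.7; 0.001 -0.001 0.08 0 0 0 0; 0.001 -0.001 0.08 0 0 0 0", newtons=70)

```text
time_s: 4.75
eef_pos: [0.5281, 0.006, 0.0608]
tcp_rot: [0.634, 0.773, 0.0, 0.0]
force: [-10.1, -1.4, 5.8]
opening: 0.0316
```

Call:
arm_command(targets="0 0 0 0 0 0 0; 0 0 0 0 0 0 0; 0 0 0 0 0 0 0", newtons=70)

```text
time_s: 5.05
eef_pos: [0.5282, 0.0065, 0.0612]
tcp_rot: [0.634, 0.773, 0.001, 0.001]
force: [-1.3, -0.4, 6.7]
opening: 0.0288
```

```bash
python3 -c "
from h import *
c=cam('wrist'); im=get_image('wrist'); cv2.imwrite('pics/w5.png',im[:,:,::-1])
s=get_state(); print(s['eef_pos'],s['force'],s['opening'])
"
```

```text
[0.52819003 0.00650382 0.06118398] [-0.98533886 -0.86541158  6.30369765] 0.02859656323681499
```

View pics/w5.png

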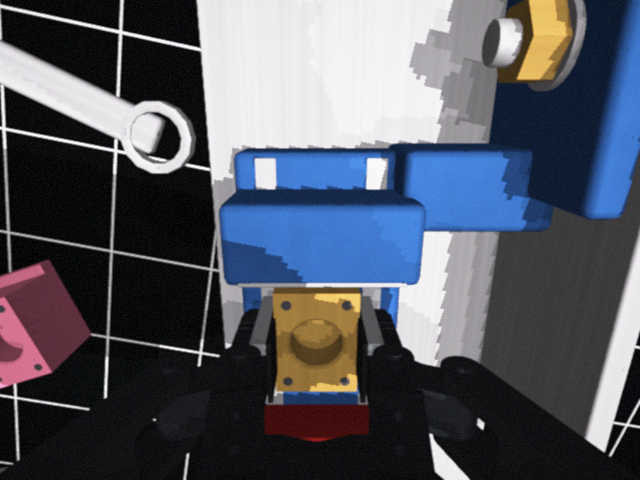

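Call:
arm_command(targets="0 0 -0.008 0 0 0 0; 0 0 -0.022 0 0 0 0; 0 0 -0.045 0 0 0 0; 0 0 -0.075 0 0 0 0; 0 0 -0.1 0 0 0 0", newtons=70)

```text
time_s: 5.6
eef_pos: [0.5272, 0.007, 0.1616]
tcp_rot: [0.634, 0.774, 0.0, -0.0]
force: [1.3, 0.4, -3.6]
opening: 0.0287
```

```bash
python3 -c "
from h import *
c=cam('wrist'); im=get_image('wrist'); cv2.imwrite('pics/w6.png',im[:,:,::-1])
s=get_state(); print(s['eef_pos'],s['force'],s['opening'])
T=np.array([[ 0.441,-0.323],[0.627,-0.355],[0.606,-0.481],[0.419,-0.45]])
m=T.mean(0);ux=(T[1]-T[0]+T[2]-T[3]);ux/=np.linalg.norm(ux); print(m,ux,np.arctan2(ux[1],ux[0]))
t=m-ux*.045; print(t)
go([t[0],t[1],.15],down(np.arctan2(ux[1],ux[0])+np.pi/2))
"
```

```text
[0.52908795 0.00690172 0.16534051] [ 0.92814616 -0.2577817  -0.6194222 ] 0.028303538043663323
[ 0.52325 -0.40225] [ 0.98603436 -0.166542  ] -0.16732164226919863
[ 0.47887845 -0.39475561]
t 5.65 pos [0.5291 0.0069 0.1653] shift [-0.3839 -0.1283  0.0148] turn [ 0.0056 -0.0005  0.3652] rows>= 8.1
```

View pics/w6.png

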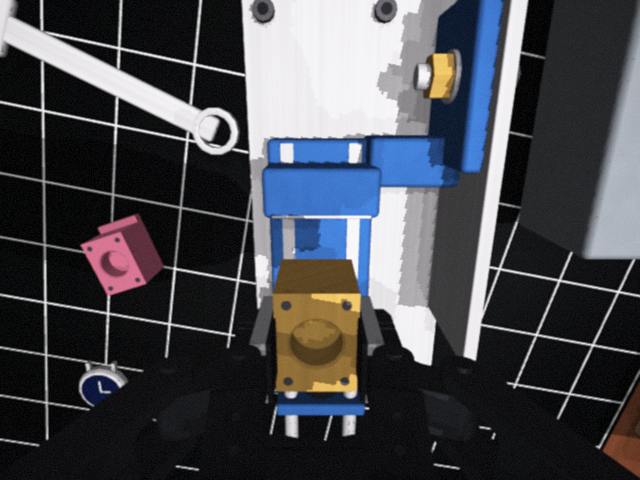

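Call:
arm_command(targets="-0.04 -0.013 0 0 0 0.04 0; -0.085 -0.028 0 0 0 0.09 0; -0.13 -0.043 0 0 0 0.14 0; -0.175 -0.058 0 0 0 0.19 0; -0.22 -0.073 0 0 0 0.24 0", newtons=70)

```text
time_s: 6.15
eef_pos: [0.4985, -0.2245, 0.1599]
tcp_rot: [0.722, 0.692, 0.0, -0.0]
force: [0.8, -1.3, -4.4]
opening: 0.0285
```

```bash
python3 -c "
from h import *
c=cam('wrist'); im=get_image('wrist'); cv2.imwrite('pics/w7.png',im[:,:,::-1])
s=get_state(); print(s['eef_pos'],s['force'],s['opening'],s['joints'])
go([.4789,-.3948,.15],down(-.167+np.pi/2))
"
```

```text
[ 0.49606734 -0.23521095  0.16047964] [ -0.60977658 -10.10949338  -2.40347957] 0.028719589847738473 [ 0.23766093  0.48682281  0.23372606  1.83423031 -0.13773379  0.83366795
  0.4814131 ]
t 6.2 pos [ 0.4961 -0.2352  0.1605] shift [-0.1602 -0.0082  0.0117] turn [0.0005 0.0073 0.1108] rows>= 3.2
```

View pics/w7.png

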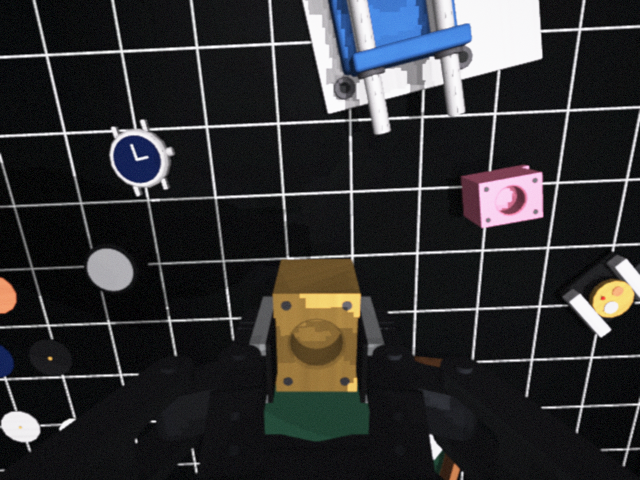

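Call:
arm_command(targets="-0.04 -0.002 0.003 0 0 0.03 0; -0.08 -0.004 0.006 0 0 0.06 0; -0.12 -0.006 0.009 0 0 0.09 0; -0.15 -0.008 0.012 0 0 0.11 0; -0.16 -0.008 0.012 0 0 0.11 0", newtons=70)

```text
time_s: 6.7
eef_pos: [0.4824, -0.3864, 0.1473]
tcp_rot: [0.76, 0.65, -0.001, -0.0]
force: [-0.4, 0.1, -3.6]
opening: 0.029
```

```bash
python3 -c "
from h import *
c=cam('wrist'); im=get_image('wrist'); cv2.imwrite('pics/w8.png',im[:,:,::-1])
s=get_state(); print(s['eef_pos'],s['force'],s['opening'])
im=get_image('side'); cv2.imwrite('pics/s8.png',im[:,:,::-1])
crop('pics/s8.png','pics/s8a.png',280,320,480,470,4)
go([.4789,-.3948,.05],down(-.167+np.pi/2))
"
```

```text
[ 0.4827765  -0.386401    0.14742754] [ 0.20172132 -1.8299197  -2.05475849] 0.02856190642991735
t 6.8 pos [ 0.4836 -0.384   0.1475] shift [-0.0113 -0.0029  0.0975] turn [-0.001   0.0003  0.0128] rows>= 2.0
```

View pics/w8.png

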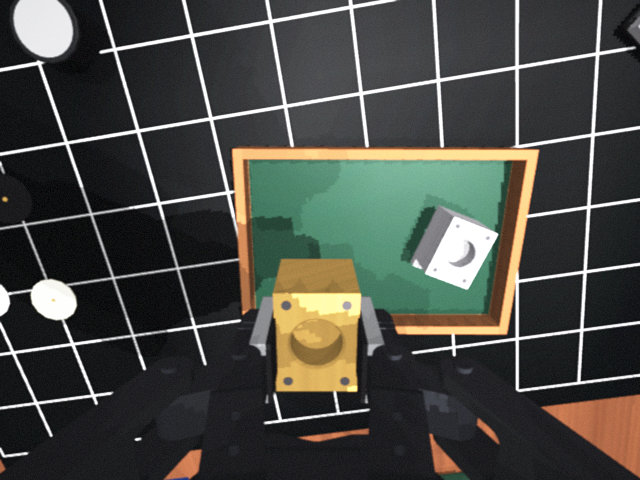

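View pics/s8a.png

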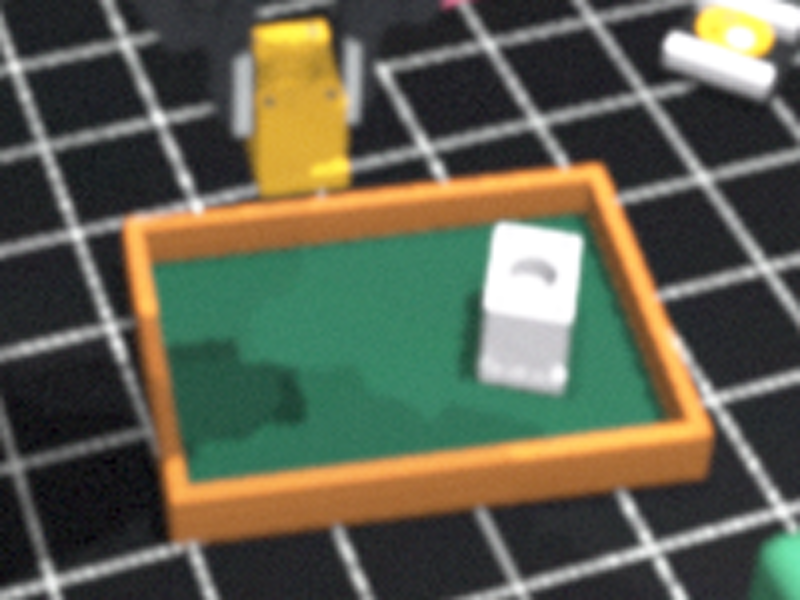

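```bash
python3 -c "
from h import *
c=cam('wrist')
T=[plane(c,q,.024) for q in [(233,150),(538,150),(507,334)]]
print(np.round(T,3)); m=(T[0]+T[2])/2; print(m, T[1]-T[0],np.linalg.norm(T[1]-T[0]),np.linalg.norm(T[2]-T[1]))
for q in [(443,207),(497,235),(466,290),(426,272)]: print('twin',plane(c,q,.04).round(3))
print(get_state()['eef_pos'])
a=np.arctan2(*(T[1]-T[0])[[1,0]]);print(a)
"
```

```text
[[ 0.442 -0.319  0.024]
 [ 0.628 -0.347  0.024]
 [ 0.609 -0.475  0.024]]
[ 0.52543018 -0.39692226  0.024     ] [ 0.18614101 -0.02888507  0.        ] 0.18836884691313793 0.12923264475356172
twin [ 0.564 -0.37   0.04 ]
twin [ 0.596 -0.393  0.04 ]
twin [ 0.575 -0.427  0.04 ]
twin [ 0.551 -0.411  0.04 ]
[ 0.48358138 -0.38404655  0.14748639]
-0.1539505437489758
```

```bash
python3 -c "
from h import *
go([.483,-.3928,.048],down(-.16+np.pi/2))
"
```

```text
t 6.8 pos [ 0.4836 -0.384   0.1475] shift [-0.0087  0.0009  0.0995] turn [-0.001   0.0003  0.0058] rows>= 2.0
```

Call:
arm_command(targets="-0.003 0 0.03 0 0 0.005 0; -0.006 0.001 0.06 0 0 0.005 0; -0.009 0.001 0.085 0 0 0.005 0; -0.009 0.001 0.1 0 0 0.005 0; -0.009 0.001 0.1 0 0 0.005 0", newtons=70)

```text
time_s: 7.3
eef_pos: [0.4838, -0.3883, 0.0457]
tcp_rot: [0.76, 0.65, 0.0, -0.003]
force: [-0.4, 0.6, -3.9]
opening: 0.0284
```

```bash
python3 -c "
from h import *
im=get_image('side'); cv2.imwrite('pics/s9.png',im[:,:,::-1])
crop('pics/s9.png','pics/s9a.png',280,320,480,470,4)
go([.483,-.3928,.0375],down(-.16+np.pi/2)); print(get_state()['force'])
"
```

```text
t 7.35 pos [ 0.4844 -0.3893  0.0473] shift [-0.0037 -0.0009  0.0098] turn [-0.0019 -0.0024  0.0053] rows>= 0.2
[-0.18118594 -0.01528027 -2.36687429]
```

View pics/s9a.png

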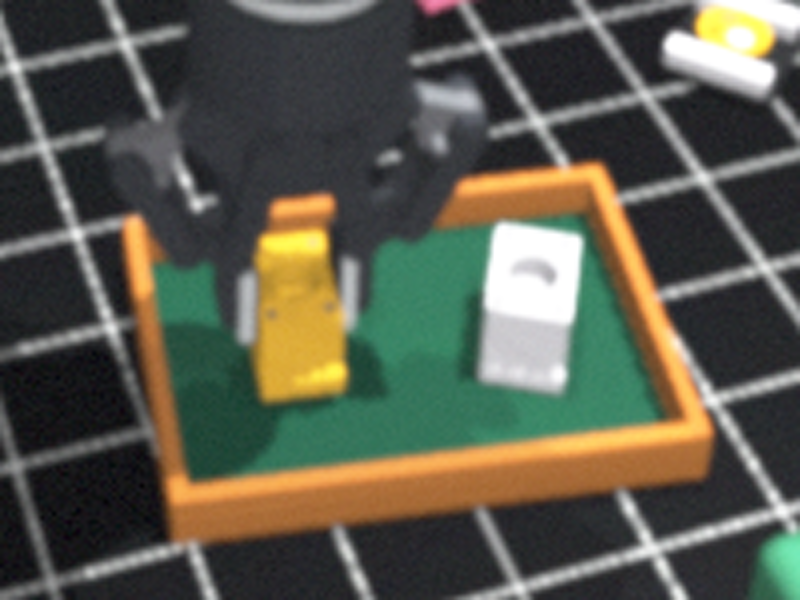

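Call:
arm_command(targets="0 0 0.004 0 0 0 0; 0 0 0.007 0 0 0 0; 0 0 0.008 0 0 0 0; 0 0 0.008 0 0 0 0", newtons=70)

```text
time_s: 7.75
eef_pos: [0.4842, -0.3918, 0.0404]
tcp_rot: [0.76, 0.649, 0.0, 0.0]
force: [-1.3, 0.4, -2.8]
opening: 0.0285
```

Call:
arm_command(targets="0 0 0.001 0 0 0 0; 0 0 0.002 0 0 0 0", newtons=70)

```text
time_s: 7.95
eef_pos: [0.4841, -0.392, 0.0382]
tcp_rot: [0.76, 0.649, 0.0, 0.0]
force: [-0.8, 0.2, -3.6]
opening: 0.0285
```

Call:
arm_command(targets="0 0 0.001 0 0 0 0; 0 0 0.0015 0 0 0 0; 0 0 0.0015 0 0 0 0", newtons=70)

```text
time_s: 8.25
eef_pos: [0.4841, -0.3919, 0.0372]
tcp_rot: [0.76, 0.649, 0.0, 0.0]
force: [-1.7, 0.6, 5.4]
opening: 0.0288
```

Call:
arm_command(targets="0 0 0 0 0 0 0.42; 0 0 0 0 0 0 0.48; 0 0 0 0 0 0 0.52; 0 0 0 0 0 0 0.52")

```text
time_s: 8.65
eef_pos: [0.4842, -0.3919, 0.0365]
tcp_rot: [0.76, 0.649, -0.0, 0.0]
force: [0.1, -0.5, 0.6]
opening: 0.0443
```

```bash
python3 -c "
from h import *
c=cam('wrist'); im=get_image('wrist'); cv2.imwrite('pics/w10.png',im[:,:,::-1])
s=get_state(); print(s['eef_pos'],s['force'],s['opening'])
"
```

```text
[ 0.4841444  -0.39192597  0.03650974] [-0.18240553 -0.75988421 -0.2304572 ] 0.044541047221444786
```

View pics/w10.png

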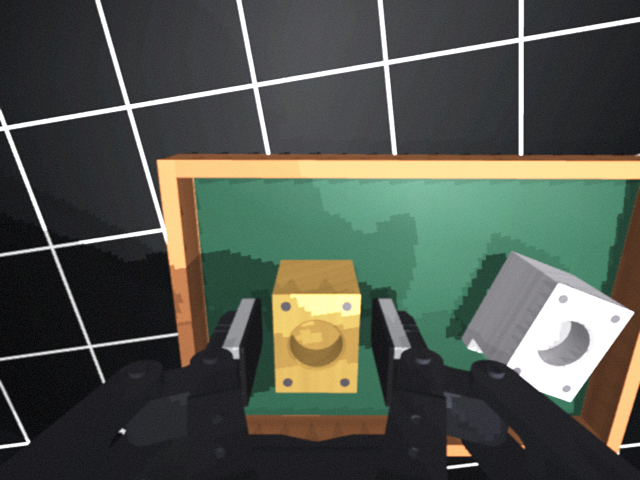

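Call:
arm_command(targets="0 0 -0.015 0 0 0 0.52; 0 0 -0.04 0 0 0 0.52; 0 0 -0.08 0 0 0 0.52; 0 0 -0.12 0 0 0 0.52; 0 0 -0.15 0 0 0 1")

```text
time_s: 9.2
eef_pos: [0.4843, -0.3924, 0.1904]
tcp_rot: [0.76, 0.649, 0.0, 0.002]
force: [0.8, -0.0, -0.7]
opening: 0.0576
```

```bash
cat >> h.py <<'E'
def tilted(az,th): # tool x at azimuth az; tilted by th so that tool z leans toward -x
    x=np.array([np.cos(az),np.sin(az),0]);u=np.array([0,0,1.])
    zt=-np.sin(th)*x-np.cos(th)*u; xt=np.cos(th)*x-np.sin(th)*u
    return np.c_[xt,np.cross(zt,xt),zt]
E
python3 -c "
from h import *
im=get_image('side'); cv2.imwrite('pics/s11.png',im[:,:,::-1])
crop('pics/s11.png','pics/s11a.png',280,320,480,470,4)
go(W((.109,.100,.19)),down(V[2]))
go(W((.109,.100,.112)),tilted(V[2],.39))
print(get_state()['joints'])
"
```

```text
t 9.25 pos [ 0.4858 -0.3939  0.1952] shift [0.5348 0.0485 0.003 ] turn [ 1.0500e-02 -1.0000e-03  1.2153e+00] rows>= 10.7
t 9.25 pos [ 0.4858 -0.3939  0.1952] shift [0.5352 0.0478 0.081 ] turn [ 0.2472 -0.3416  1.1971] rows>= 10.9
[ 0.48439473  0.55581048  0.25926258  1.59225889 -0.16140092  1.00456807
  0.63428045]
```

View pics/s11a.png

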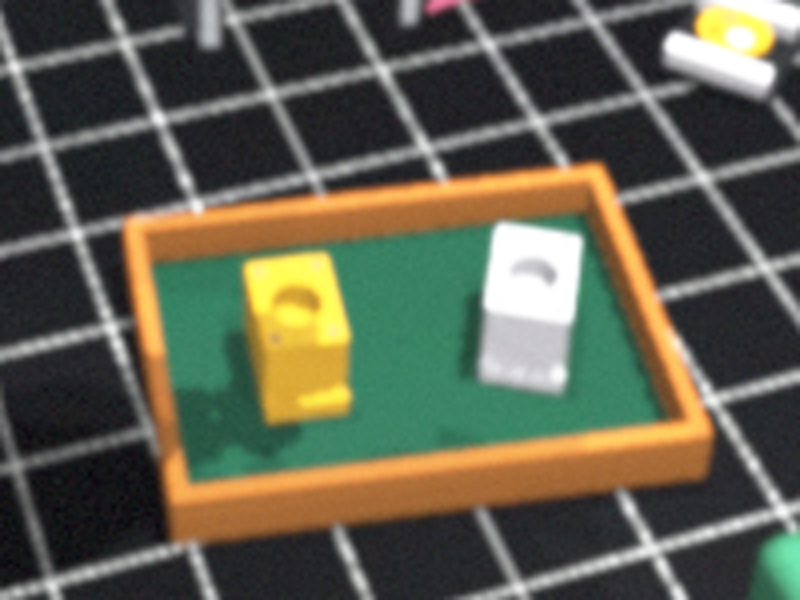

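Call:
arm_command(targets="0.535 0.049 0 0 0 1.215 1; 0.535 0.049 0 0 0 1.215 1; 0.535 0.049 0 0 0 1.215 1; 0.535 0.049 0 0 0 1.215 1; 0.535 0.049 0 0 0 1.215 1")

```text
time_s: 9.75
eef_pos: [0.5458, -0.1476, 0.1876]
tcp_rot: [0.946, 0.323, 0.001, 0.0]
force: [1.1, 0.0, -0.5]
opening: 0.0858
```

```bash
python3 -c "
from h import *
go(W((.109,.100,.19)),down(V[2]))
print(get_state()['joints'])
"
```

```text
t 9.75 pos [ 0.5458 -0.1476  0.1876] shift [ 0.2245 -0.1733 -0.0023] turn [ 3.000e-04 -1.200e-03  4.592e-01] rows>= 5.7
[-0.08734479  0.50911397  0.47718533  1.7583294  -0.28140867  0.94102012
 -0.40847052]
```

Call:
arm_command(targets="0.225 -0.173 -0.002 0 0 0.46 1; 0.225 -0.173 -0.002 0 0 0.46 1; 0.225 -0.173 -0.002 0 0 0.46 1; 0.225 -0.173 -0.002 0 0 0.46 1; 0.225 -0.173 -0.002 0 0 0.46 1")

```text
time_s: 10.25
eef_pos: [0.6079, 0.095, 0.1893]
tcp_rot: [0.995, 0.102, 0.0, -0.0]
force: [0.6, -0.9, 0.3]
opening: 0.085
```

```bash
python3 -c "
from h import *
go(W((.109,.100,.115)),tilted(V[2],.39))
print(get_state()['joints'])
"
```

```text
t 10.25 pos [0.6079 0.095  0.1893] shift [ 0.0158 -0.0291  0.0743] turn [ 0.001  -0.3909  0.0056] rows>= 2.6
[-0.55283586  0.60672101  0.60570235  1.62231314 -0.38758036  1.03431758
 -1.19731223]
```

Call:
arm_command(targets="0.016 -0.029 0.01 0 -0.13 0.006 1; 0.016 -0.029 0.03 0 -0.26 0.006 1; 0.016 -0.029 0.05 0 -0.39 0.006 1; 0.016 -0.029 0.07 0 -0.39 0.006 1; 0.016 -0.029 0.07 0 -0.39 0.006 1")

```text
time_s: 10.75
eef_pos: [0.6165, 0.1244, 0.1149]
tcp_rot: [0.976, 0.097, -0.196, 0.02]
force: [-1.1, -0.1, 0.9]
opening: 0.0852
```

```bash
python3 -c "
from h import *
import pickle
c=cam('wrist'); im=get_image('wrist'); cv2.imwrite('pics/w12.png',im[:,:,::-1]); pickle.dump(c,open('c12.pkl','wb'))
c2=cam('wrist'); print(c[2]-c2[2])
go(W((.109,.100,.115)),tilted(V[2],.39))
print(proj(c,W((.105,.1,.05))))
"
```

```text
[ 0.0001143  -0.00037123 -0.00089903]
t 10.8 pos [0.617  0.1241 0.1174] shift [ 0.0019 -0.0024  0.0018] turn [ 0.0013  0.0024 -0.0009] rows>= 0.1
[311.84556681 236.15517826]
```

View pics/w12.png

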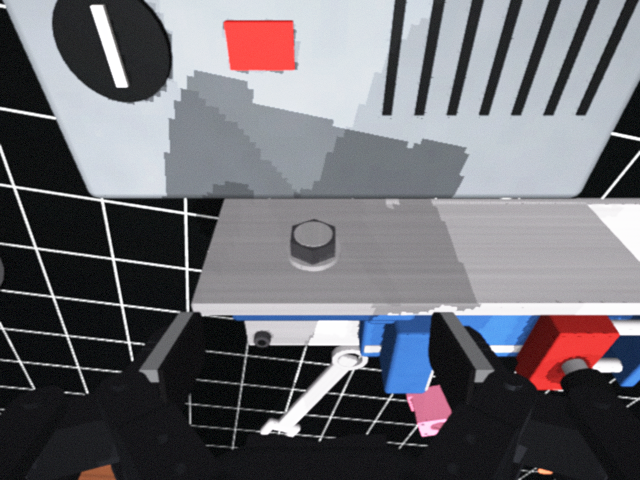

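```bash
python3 -c "
from h import *
im=cv2.imread('pics/w12.png')[205:280,265:365]
im=cv2.convertScaleAbs(im,alpha=1.5,beta=0)
cv2.imwrite('pics/w12a.png',cv2.resize(im,None,fx=8,fy=8,interpolation=cv2.INTER_CUBIC))
"
```

```text
(no output)
```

View pics/w12a.png

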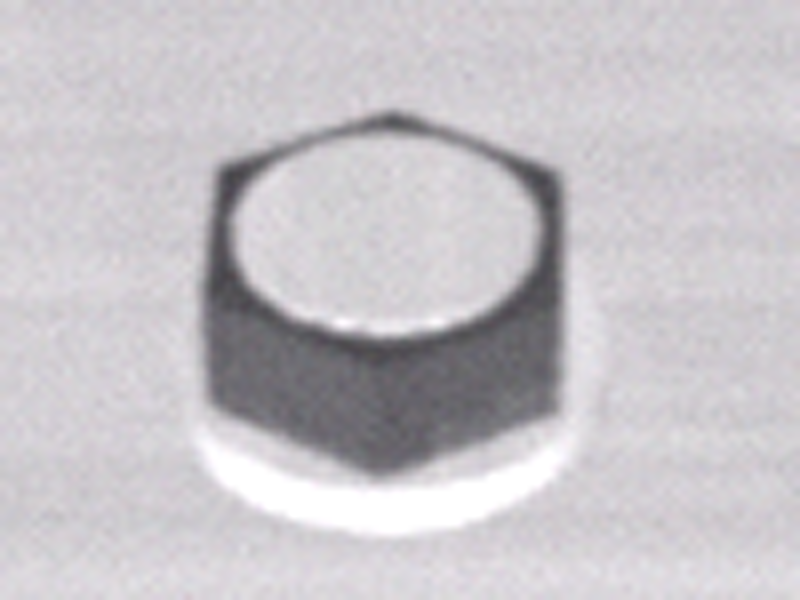

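```bash
cat > hex.py <<'E'
from h import *
import pickle
from scipy.optimize import least_squares
c=pickle.load(open('c12.pkl','rb'))
A=lambda p:np.array(p)/8+[265,205]
f=np.array([np.cos(V[2]),np.sin(V[2]),0]);g=np.array([-np.sin(V[2]),np.cos(V[2]),0]);O=np.array([V[0],V[1],0])
def onx(q,x):
    o,d=ray(c,q); s=(x-(o-O)@f)/(d@f); X=o+d*s-O; return np.array([X@g,X[2]])*1000
P=[((393,112),.105,3),((220,165),.105,2),((560,175),.105,4),((205,292),.105,1),((213,405),.096,1),((378,475),.096,0),((558,410),.096,5)]
for q,x,k in P: print(k,q,onx(A(q),x).round(1))
def res(p,xo=0):
    out=[]
    for q,x,k in P:
        a=np.pi/2+p[2]+k*np.pi/3   # angle in (y,z), k=0 upper corner
        # image left = +vy 
        out.append(onx(A(q),x+p[3]/1000)-[p[0]+12.7*np.cos(a-0),p[1]+12.7*np.sin(a)])
    return np.concatenate(out)
for sgn in (1,):
    r=least_squares(lambda p:res(p),[100,50,0,0]); print(r.x,r.cost); print(r.fun.reshape(-1,2).round(1))
# box edge and plate rear edge at their heights
for q,z in [((94,197),.082),((584,197),.082),((340,197),.082),((200,300),.085),((640,300),.085),((193,306),.085),((235,304),.085),((235,314),.085)]:
    X=plane(c,q,z)-O; print(q,(np.array([X@f,X@g])*1000).round(1))
E
python3 hex.py
```

```text
3 (393, 112) [98.9 36. ]
2 (220, 165) [109.9  41.6]
4 (560, 175) [88.3 42.6]
1 (205, 292) [110.3  54. ]
1 (213, 405) [110.1  54.4]
0 (378, 475) [99.8 60.7]
5 (558, 410) [88.6 54.9]
[ 96.74352473 173.97940098  -2.88077616 105.74556911] 380.9024591096561
[[  4.7 -11. ]
 [ -6.   -6.9]
 [ 12.2  -1.1]
 [ -9.2   7.1]
 [ -8.6  -1.3]
 [ -1.6   8.9]
 [  8.5   4.4]]
(94, 197) [149.8 177. ]
(584, 197) [149.7   2.4]
(340, 197) [149.7  89.4]
(200, 300) [ 97.9 148.6]
(640, 300) [ 97.6 -43.8]
(193, 306) [ 93.9 152.5]
(235, 304) [ 95.2 133.7]
(235, 314) [ 88.3 134.7]
```

```bash
sed -i 's|a=np.pi/2+p\[2\]+k\*np.pi/3|a=np.pi/2+p[2]-k*np.pi/3|; s|\[100,50,0,0\]|[100,50,0,0]|' hex.py; python3 hex.py | sed -n 8,17p; python3 - <<'E'
import re
s=open('hex.py').read().replace("x+p[3]/1000","x+.0015").replace("[100,50,0,0]","[100,50,0]")
exec(s.split("# box")[0])
E
```

```text
[ 9.92896538e+01  4.59772292e+01 -3.51885703e-02 -2.00012811e+00] 0.12432755547059687
[[ 0.1  0.1]
 [ 0.1 -0.2]
 [ 0.1  0.1]
 [-0.  -0.2]
 [-0.2  0.3]
 [ 0.1 -0.1]
 [-0.1 -0. ]]
(94, 197) [149.8 177. ]
(584, 197) [149.7   2.4]
3 (393, 112) [98.9 36. ]
2 (220, 165) [109.9  41.6]
4 (560, 175) [88.3 42.6]
1 (205, 292) [110.3  54. ]
1 (213, 405) [110.1  54.4]
0 (378, 475) [99.8 60.7]
5 (558, 410) [88.6 54.9]
[ 9.92126082e+01  5.00909259e+01 -3.42520945e-02] 0.7817399203435177
[[ 0.1  0.6]
 [-0.2  0.1]
 [ 0.4  0.4]
 [-0.3 -0.3]
 [-0.4 -0. ]
 [ 0.1 -0.5]
 [ 0.3 -0.3]]
```

```bash
python3 - <<'E'
from h import *
exec(open('hex.py').read().split("P=[")[0])
g_=cv2.cvtColor(cv2.imread('pics/w12.png'),cv2.COLOR_BGR2GRAY).astype(float)
for u in (210,225,245,300,350): print(u,[int(v) for v in g_[292:326,u-4:u+5].mean(1)])
for u in (150,340,450): print(u,[int(v) for v in g_[188:206,u-4:u+5].mean(1)])
gg=np.array([-np.sin(V[2]),np.cos(V[2]),0])
for q,z in [((300,303),.085),((300,315),.085),((245,304),.085),((245,315),.085)]:
    X=plane(c,q,z)-O; print(q,(np.array([X@f,X@gg])*1000).round(1))
E
```

```text
210 [138, 142, 142, 144, 144, 142, 140, 139, 141, 142, 145, 176, 207, 213, 212, 210, 212, 209, 207, 205, 208, 210, 206, 170, 132, 61, 17, 8, 8, 11, 10, 11, 10, 11]
225 [141, 142, 144, 144, 143, 141, 140, 140, 140, 140, 144, 176, 208, 213, 213, 212, 212, 211, 207, 207, 209, 213, 200, 102, 73, 142, 119, 47, 14, 9, 12, 12, 11, 11]
245 [143, 144, 145, 146, 143, 143, 141, 140, 142, 142, 148, 176, 208, 214, 212, 212, 212, 210, 208, 207, 209, 213, 202, 136, 94, 91, 92, 89, 100, 130, 133, 129, 122, 116]
300 [143, 145, 144, 145, 145, 145, 143, 142, 142, 142, 147, 181, 209, 215, 212, 211, 212, 210, 209, 210, 211, 213, 202, 136, 94, 91, 89, 90, 128, 197, 212, 211, 212, 212]
350 [145, 146, 146, 144, 145, 143, 141, 140, 140, 140, 147, 178, 208, 214, 211, 210, 209, 208, 207, 208, 212, 212, 199, 135, 95, 93, 90, 95, 167, 244, 248, 247, 247, 248]
150 [222, 223, 222, 222, 223, 220, 209, 190, 169, 141, 75, 25, 15, 17, 16, 12, 16, 34]
340 [120, 120, 120, 121, 120, 119, 112, 103, 91, 82, 94, 128, 138, 137, 136, 137, 137, 136]
450 [118, 118, 118, 119, 119, 116, 114, 109, 105, 96, 108, 158, 176, 190, 196, 189, 178, 172]
(300, 303) [ 95.8 105. ]
(300, 315) [ 87.5 105.2]
(245, 304) [ 95.2 129.3]
(245, 315) [ 87.6 130.2]
```

```bash
python3 - <<'E'
from h import *
# s11a crop offset (280,320) x4: brass top corners
cs=cam('side')
q=[(245,265),(328,253),(350,342),(262,355)]
P=np.array([plane(cs,np.array(p)/4+[280,320],.040) for p in q]); print(P.round(4),P.mean(0))
# same for twin side vs wrist
q=[(492,223),(583,235),(575,325),(483,313)]
P2=np.array([plane(cs,np.array(p)/4+[280,320],.040) for p in q]); print('twin side',P2.mean(0))
# wrist w6 block in tool frame: top at tool z = -0.0028
M=np.array(camera_info('wrist')['mount']); K=cam('wrist')[0]
for nm,cor in [('w6',[(275,292),(357,292),(357,391),(276,391)]),('w10',[(274,293),(360,293),(357,392),(276,392)])]:
    out=[]
    for p in cor:
        d=M[:3,:3]@np.linalg.inv(K)@np.array([*p,1.]); o=M[:3,3]; s=(-.0028-o[2])/d[2]; out.append(o+s*d)
    print(nm,np.array(out).round(4),np.mean(out,0))
R=down(-.16+np.pi/2); print('side: tool coords',R.T@(P.mean(0)-[.4841,-.3919,.0372]))
E
```

```text
[[ 0.4715 -0.3736  0.04  ]
 [ 0.5025 -0.3776  0.04  ]
 [ 0.4953 -0.4188  0.04  ]
 [ 0.4637 -0.4147  0.04  ]] [ 0.48323001 -0.39618424  0.04      ]
twin side [ 0.57027318 -0.40965545  0.04      ]
w6 [[ 0.0225 -0.0139 -0.0028]
 [ 0.0225  0.0138 -0.0028]
 [-0.0175  0.0151 -0.0028]
 [-0.0175 -0.0148 -0.0028]] [ 2.49888545e-03  2.20068360e-05 -2.80000000e-03]
w10 [[ 0.0222 -0.0143 -0.0028]
 [ 0.0222  0.0148 -0.0028]
 [-0.018   0.0151 -0.0028]
 [-0.018  -0.0149 -0.0028]] [ 0.0020921   0.00019125 -0.0028    ]
side: tool coords [-0.00436812 -0.00017632 -0.0028    ]
```

Call:
arm_command(targets="0 0 0 0 0 0 1; 0 0 0 0 0 0 1; 0 0 0 0 0 0 1")

```text
time_s: 11.1
eef_pos: [0.618, 0.1243, 0.1204]
tcp_rot: [0.977, 0.097, -0.191, 0.019]
force: [-0.6, 0.1, 1.0]
opening: 0.0853
```

```bash
python3 - <<'E'
from h import *
import pickle
L=[]
for i in range(6):
    s=get_state(); L.append((s['eef_pos'],s['tcp_rot'],get_image('wrist')))
    print(s['time_s'],s['eef_pos'].round(4),Ro.from_quat(s['tcp_rot']).as_rotvec().round(4))
pickle.dump(L,open('L13.pkl','wb'))
cv2.imwrite('pics/w13.png',L[0][2][:,:,::-1])
cv2.imwrite('pics/sc13.png',get_image('scene')[:,:,::-1])
E
```

```text
11.1 [0.618  0.1243 0.1204] [ 3.0307  0.3006 -0.5935]
11.15 [0.6178 0.1244 0.12  ] [ 3.0304  0.3006 -0.5944]
11.2 [0.6178 0.1244 0.1197] [ 3.0302  0.3007 -0.5952]
11.25 [0.6177 0.1244 0.1193] [ 3.0299  0.3006 -0.5961]
11.3 [0.6176 0.1244 0.119 ] [ 3.0297  0.3007 -0.5967]
11.35 [0.6176 0.1243 0.1188] [ 3.0295  0.3006 -0.5973]
```

```bash
python3 - <<'E'
from h import *
import pickle
L=pickle.load(open('L13.pkl','rb'))
p,q,im=L[5]; ims=np.mean([l[2].astype(float) for l in L[3:]],0).astype(np.uint8)
T=np.eye(4); T[:3,:3]=Ro.from_quat(L[4][1]).as_matrix(); T[:3,3]=L[4][0]
ci=camera_info('wrist'); M=T@np.array(ci['mount']); R=M[:3,:3].T
pickle.dump((cam('wrist')[0],R,-R@M[:3,3]),open('c13.pkl','wb'))
b=ims[:,:,::-1]; cv2.imwrite('pics/w14.png',b)
im=cv2.convertScaleAbs(b[205:280,265:365],alpha=1.5,beta=0)
cv2.imwrite('pics/w14a.png',cv2.resize(im,None,fx=8,fy=8,interpolation=cv2.INTER_CUBIC))
g_=cv2.cvtColor(b,cv2.COLOR_BGR2GRAY).astype(float)
for u in (225,300,350,600): print(u,[int(v) for v in g_[290:326,u-4:u+5].mean(1)])
E
```

```text
225 [144, 143, 142, 141, 139, 139, 139, 144, 170, 203, 212, 212, 212, 212, 210, 207, 208, 209, 210, 185, 99, 25, 8, 11, 60, 132, 130, 61, 16, 8, 9, 10, 10, 10, 10, 11]
300 [147, 146, 145, 143, 141, 141, 141, 146, 173, 204, 214, 213, 213, 212, 211, 209, 210, 212, 213, 193, 133, 95, 92, 92, 90, 111, 168, 202, 208, 211, 212, 212, 211, 212, 212, 211]
350 [147, 146, 144, 141, 140, 140, 139, 145, 171, 204, 213, 212, 210, 210, 208, 207, 209, 211, 211, 193, 133, 97, 94, 92, 92, 142, 227, 248, 248, 247, 247, 248, 248, 248, 247, 246]
600 [169, 168, 168, 167, 165, 165, 162, 170, 218, 250, 252, 252, 252, 252, 251, 251, 251, 251, 252, 239, 167, 99, 76, 68, 65, 67, 66, 64, 64, 64, 64, 65, 63, 65, 65, 64]
```

View pics/w14a.png

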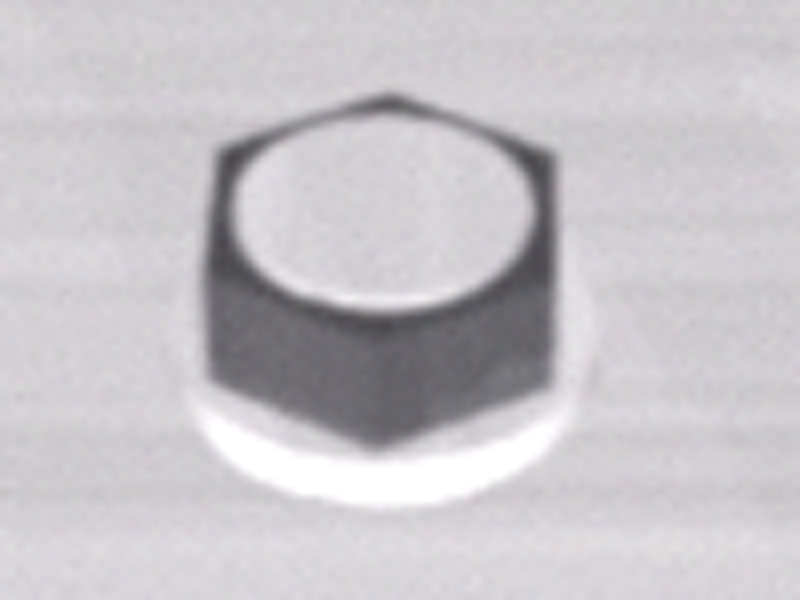

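```bash
python3 - <<'E'
s=open('hex.py').read().replace("c12","c13")
import re
s=re.sub(r"P=\[.*\]\n","P=[((392,95),.105,3),((219,152),.105,2),((557,155),.105,4),((207,268),.105,1),((211,380),.096,1),((378,450),.096,0),((554,382),.096,5)]\n",s)
s=s.replace("[((94,197),.082),((584,197),.082),((340,197),.082),((200,300),.085),((640,300),.085),((193,306),.085),((235,304),.085),((235,314),.085)]","[((225,298.3),.085),((225,309.9),.085),((350,298.3),.085),((350,310),.085),((600,298),.085),((600,310.2),.085)]")
exec(s)
for xo in (0,-1,1,2):
    def res2(p):
        out=[]
        for q,x,k in P:
            a=np.pi/2+p[2]-k*np.pi/3
            out.append(onx(A(q),x+xo/1000)-[p[0]+12.7*np.cos(a),p[1]+12.7*np.sin(a)])
        return np.concatenate(out)
    r=least_squares(res2,[100,50,0]); print(xo,r.x,r.cost)
E
```

```text
3 (392, 95) [98.8 36.1]
2 (219, 152) [110.   42.3]
4 (557, 155) [88.1 42.6]
1 (207, 268) [110.2  54.1]
1 (211, 380) [110.3  54.4]
0 (378, 450) [99.6 61. ]
5 (554, 382) [88.5 54.6]
[ 9.92595445e+01  4.60739145e+01 -2.61277346e-02 -1.93792840e+00] 0.22105838911998973
[[-0.1  0.1]
 [ 0.1  0.3]
 [-0.2  0.1]
 [ 0.  -0.4]
 [ 0.1  0.1]
 [ 0.1  0.1]
 [-0.1 -0.3]]
(225, 298.3) [ 95.7 138.8]
(225, 309.9) [ 87.6 140. ]
(350, 298.3) [95.6 82.5]
(350, 310) [87.5 82. ]
(600, 298) [ 95.7 -30.3]
(600, 310.2) [ 87.3 -34.3]
0 [ 9.92137609e+01  4.84156774e+01 -2.55780888e-02] 0.4236102525237299
-1 [ 9.92373837e+01  4.72072968e+01 -2.58642460e-02] 0.2685048334980718
1 [ 9.91901432e+01  4.96240492e+01 -2.52863173e-02] 0.6865798678924068
2 [ 9.91665306e+01  5.08324119e+01 -2.49887720e-02] 1.057410997915256
```

```bash
cat >> h.py <<'E'
def bolt(h,x=.109,y=.0992,dl=-.03):
    vx=np.array([np.cos(V[2]),np.sin(V[2]),0]);R=Ro.from_rotvec(vx*dl).as_matrix()@down(V[2])
    return W((x,y-dl*(h-.05),h)),R
def vf(X):
    c,s=np.cos(V[2]),np.sin(V[2]); d=np.array(X)-[V[0],V[1],0]; return np.round(np.array([c*d[0]+s*d[1],-s*d[0]+c*d[1],d[2]])*1000,1)
E
python3 -c "
from h import *
p,R=bolt(.135); print(R,vf(p)); go(p,R); print(get_state()['force'])"
```

```text
[[ 9.80461956e-01  1.96620289e-01  5.90037890e-03]
 [ 1.96708802e-01 -9.80020781e-01 -2.94094468e-02]
 [ 6.57570068e-19  2.99955002e-02 -9.99550034e-01]] [109.  101.8 135. ]
t 11.45 pos [0.6175 0.1243 0.1184] shift [-0.0058 -0.0041 -0.0156] turn [-0.0286  0.3899  0.0056] rows>= 2.6
[ 0.29539361  0.27869317 -0.10469032]
```

Call:
arm_command(targets="-0.004 -0.004 -0.016 -0.01 0.13 0.002 0.8; -0.006 -0.004 -0.016 -0.02 0.26 0.004 0.6; -0.006 -0.004 -0.016 -0.029 0.39 0.006 0.6; -0.006 -0.004 -0.016 -0.029 0.39 0.006 0.6; -0.006 -0.004 -0.016 -0.029 0.39 0.006 0.6")

```text
time_s: 11.95
eef_pos: [0.6168, 0.1289, 0.1361]
tcp_rot: [0.995, 0.099, 0.001, 0.015]
force: [0.9, -0.4, 0.9]
opening: 0.0513
```

Call:
arm_command(targets="0 0 0 0 0 0 0.6; 0 0 0 0 0 0 0.6; 0 0 0 0 0 0 0.6")

```text
time_s: 12.25
eef_pos: [0.6181, 0.1282, 0.1349]
tcp_rot: [0.995, 0.099, 0.001, 0.016]
force: [0.1, 0.1, 0.5]
opening: 0.0512
```

```bash
python3 -c "
from h import *
import pickle
c=cam('wrist'); im=get_image('wrist'); cv2.imwrite('pics/w15.png',im[:,:,::-1]); pickle.dump(c,open('c15.pkl','wb'))
p,R=bolt(.135); go(p,R); print(vf(get_state()['eef_pos']))
for v in [(93,155,85),(93,-65,85),(105,99.2,50),(105,99.2,62.7),(96,99.2,62.7)]: print(v,proj(c,W(np.array(v)/1000)).round(1))
"
```

```text
t 12.3 pos [0.6179 0.1282 0.1349] shift [-0.0006 -0.0003 -0.0001] turn [ 0.0011  0.0008 -0.0003] rows>= 0.0
[109.6 101.4 134.9]
(93, 155, 85) [204.4 319.5]
(93, -65, 85) [639.8 312.8]
(105, 99.2, 50) [315.5 268.9]
(105, 99.2, 62.7) [316.2 277.7]
(96, 99.2, 62.7) [316.2 292.8]
```

View pics/w15.png

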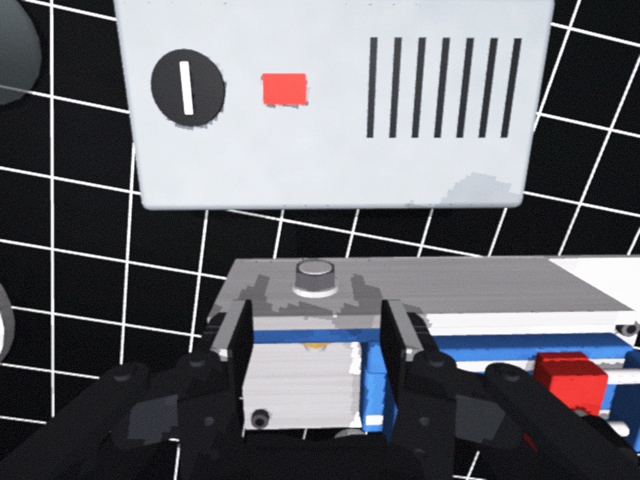

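```bash
python3 -c "
from h import *
ci=camera_info('wrist');M=np.linalg.inv(np.array(ci['mount']))
for z in (.008,.012,.016,.019):
  for x in (.011,-.011):
    q=M@np.array([x,-.0256,z,1]); print(z,x,(ci['fx']*q[0]/q[2]+ci['cx']).round(1),(ci['fy']*q[1]/q[2]+ci['cy']).round(1))
crop('pics/w15.png','pics/w15a.png',200,250,440,400,3)
"
```

```text
0.008 0.011 247.6 306.8
0.008 -0.011 250.6 357.7
0.012 0.011 249.3 302.0
0.012 -0.011 252.2 351.8
0.016 0.011 251.0 297.3
0.016 -0.011 253.7 346.2
0.019 0.011 252.2 294.0
0.019 -0.011 254.9 342.1
```

View pics/w15a.png

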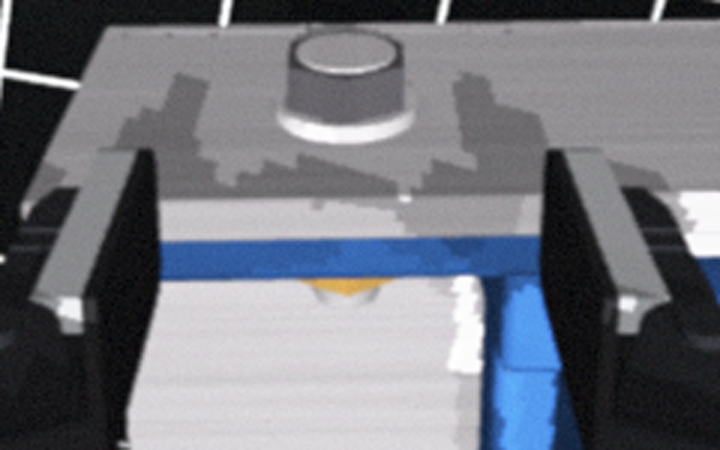

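Call:
arm_command(targets="0 0 0.01 0 0 0 0.6; 0 0 0.02 0 0 0 0.6; 0 0 0.028 0 0 0 0.6; 0 0 0.028 0 0 0 0.6; 0 0 0.028 0 0 0 0.6")

```text
time_s: 12.8
eef_pos: [0.6173, 0.1273, 0.107]
tcp_rot: [0.995, 0.099, 0.001, 0.015]
force: [1.5, -0.1, -0.0]
opening: 0.0516
```

Call:
arm_command(targets="0 0 0 0 0 0 0.6; 0 0 0 0 0 0 0.6")

```text
time_s: 13.0
eef_pos: [0.6177, 0.1274, 0.1078]
tcp_rot: [0.995, 0.099, 0.002, 0.015]
force: [0.1, -1.0, -0.4]
opening: 0.051
```

```bash
python3 -c "
from h import *
import pickle
c=cam('wrist'); im=get_image('wrist'); cv2.imwrite('pics/w16.png',im[:,:,::-1]); pickle.dump(c,open('c16.pkl','wb'))
print(vf(get_state()['eef_pos']),get_state()['force'])
crop('pics/w16.png','pics/w16a.png',190,230,450,425,3)
for z in (.012,.016,.019): print(z,[proj(c,W((x/1000,.155,.085))).round(1) for x in (93,)])
"
```

```text
[109.2 100.7 107.8] [ 0.23325153  0.0030794  -0.23873406]
0.012 [array([187.2, 350.1])]
0.016 [array([187.2, 350.1])]
0.019 [array([187.2, 350.1])]
```

View pics/w16a.png

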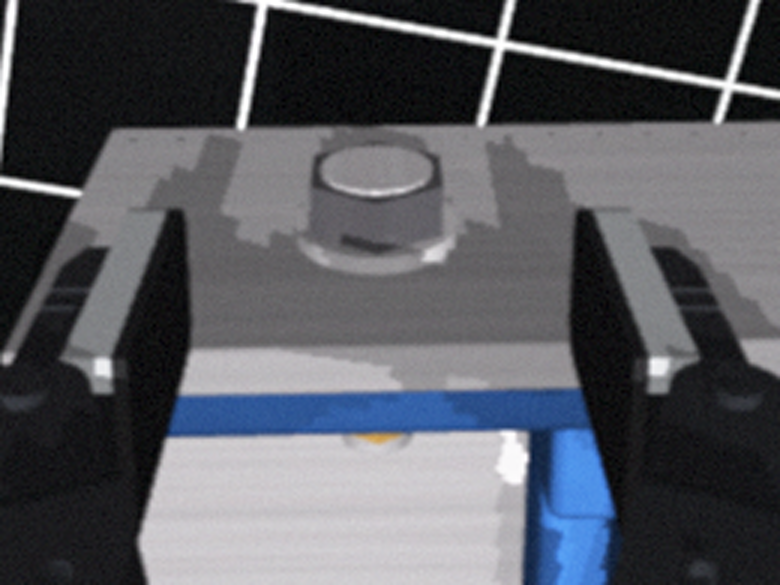

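```bash
python3 - <<'E'
from h import *
import pickle
c=pickle.load(open('c16.pkl','rb'))
g=cv2.cvtColor(cv2.imread('pics/w16.png'),cv2.COLOR_BGR2GRAY).astype(float)
for u in (270,300,330,360): print(u,[(r,int(v)) for r,v in zip(range(338,366),g[338:366,u-4:u+5].mean(1))])
for r in (345,346,347,360): print(r,vf(plane(c,(320,r),.085)))
c=pickle.load(open('c15.pkl','rb'))
for r in (314,315,316,317): print(r,vf(plane(c,(320,r),.085)))
E
```

```text
270 [(338, 103), (339, 103), (340, 103), (341, 101), (342, 101), (343, 100), (344, 101), (345, 118), (346, 155), (347, 176), (348, 185), (349, 187), (350, 187), (351, 187), (352, 188), (353, 186), (354, 186), (355, 183), (356, 185), (357, 186), (358, 188), (359, 190), (360, 181), (361, 133), (362, 92), (363, 82), (364, 82), (365, 82)]
300 [(338, 103), (339, 104), (340, 103), (341, 102), (342, 102), (343, 99), (344, 104), (345, 124), (346, 142), (347, 148), (348, 152), (349, 170), (350, 185), (351, 187), (352, 185), (353, 185), (354, 183), (355, 185), (356, 185), (357, 188), (358, 189), (359, 186), (360, 161), (361, 108), (362, 81), (363, 81), (364, 82), (365, 84)]
330 [(338, 104), (339, 103), (340, 101), (341, 101), (342, 100), (343, 102), (344, 110), (345, 132), (346, 145), (347, 150), (348, 150), (349, 149), (350, 148), (351, 148), (352, 147), (353, 147), (354, 146), (355, 149), (356, 149), (357, 151), (358, 151), (359, 144), (360, 110), (361, 95), (362, 92), (363, 91), (364, 93), (365, 92)]
360 [(338, 104), (339, 101), (340, 100), (341, 100), (342, 98), (343, 102), (344, 121), (345, 141), (346, 147), (347, 149), (348, 148), (349, 147), (350, 147), (351, 147), (352, 146), (353, 143), (354, 146), (355, 148), (356, 150), (357, 151), (358, 147), (359, 119), (360, 84), (361, 74), (362, 76), (363, 74), (364, 76), (365, 75)]
345 [94.4 98.4 85. ]
346 [93.9 98.4 85. ]
347 [93.4 98.4 85. ]
360 [86.9 98.4 85. ]
314 [95.1 98.  85. ]
315 [94.5 98.  85. ]
316 [94. 98. 85.]
317 [93.4 98.  85. ]
```

```bash
python3 -c "
from h import *
p,R=bolt(.054,x=.110); go(p,R)
c=cam('wrist'); print(proj(c,W((.105,.0992,.0627))),proj(c,W((.096,.0992,.0627))),proj(c,W((.105,.0992+.011,.050))),proj(c,W((.105,.0992-.011,.050))))"
```

```text
t 13.05 pos [0.6177 0.1274 0.1078] shift [ 0.0007 -0.0003  0.0538] turn [ 0.0006 -0.0007 -0.0003] rows>= 1.1
[316.60912224 299.33016521] [316.60556444 316.25920199] [294.06217847 288.38763817] [337.50296074 287.82453147]
```

Call:
arm_command(targets="0.001 0 0.01 0 0 0 0.6; 0.001 0 0.02 0 0 0 0.6; 0.001 0 0.03 0 0 0 0.6; 0.001 0 0.03 0 0 0 0.6")

```text
time_s: 13.45
eef_pos: [0.6174, 0.1267, 0.0752]
tcp_rot: [0.995, 0.099, -0.0, 0.015]
force: [1.0, -0.0, -0.4]
opening: 0.0514
```

```bash
python3 -c "
from h import *
im=get_image('wrist'); cv2.imwrite('pics/w17.png',im[:,:,::-1])
p,R=bolt(.054,x=.110); go(p,R); print(get_state()['force'])"
```

```text
t 13.5 pos [0.6179 0.1266 0.0761] shift [ 0.0008 -0.0001  0.0221] turn [ 0.0007  0.0023 -0.0004] rows>= 0.4
[1.1887004  0.04986486 0.54579806]
```

View pics/w17.png

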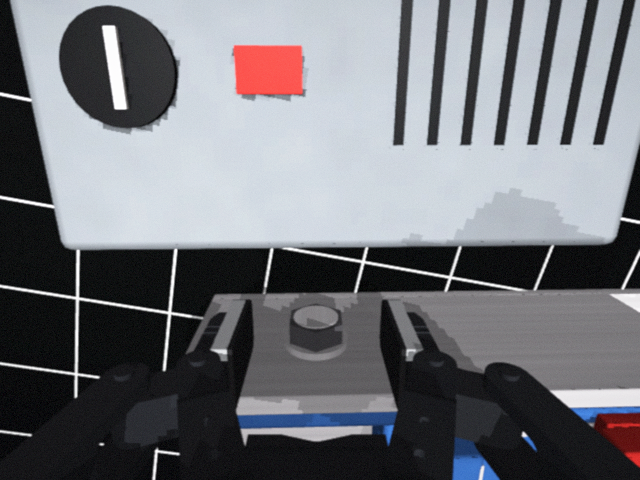

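Call:
arm_command(targets="0.001 0 0.008 0 0 0 0.6; 0.001 0 0.016 0 0 0 0.6; 0.001 0 0.022 0 0.001 0 0.6; 0.001 0 0.022 0 0.001 0 0.6; 0.001 0 0.022 0 0.001 0 0.6")

```text
time_s: 14.0
eef_pos: [0.6197, 0.1262, 0.0552]
tcp_rot: [0.995, 0.099, 0.002, 0.015]
force: [0.1, -0.0, 0.3]
opening: 0.0512
```

```bash
python3 -c "
from h import *
im=get_image('wrist'); cv2.imwrite('pics/w18.png',im[:,:,::-1])
crop('pics/w18.png','pics/w18a.png',190,280,450,475,3)
p,R=bolt(.054,x=.110); go(p,R); print(get_state()['force'])"
```

```text
t 14.05 pos [0.6198 0.1262 0.0555] shift [-0.0011 -0.0003  0.0015] turn [ 0.0007 -0.0012 -0.0005] rows>= 0.0
[ 0.98126719  0.26625735 -0.22834296]
```

View pics/w18a.png

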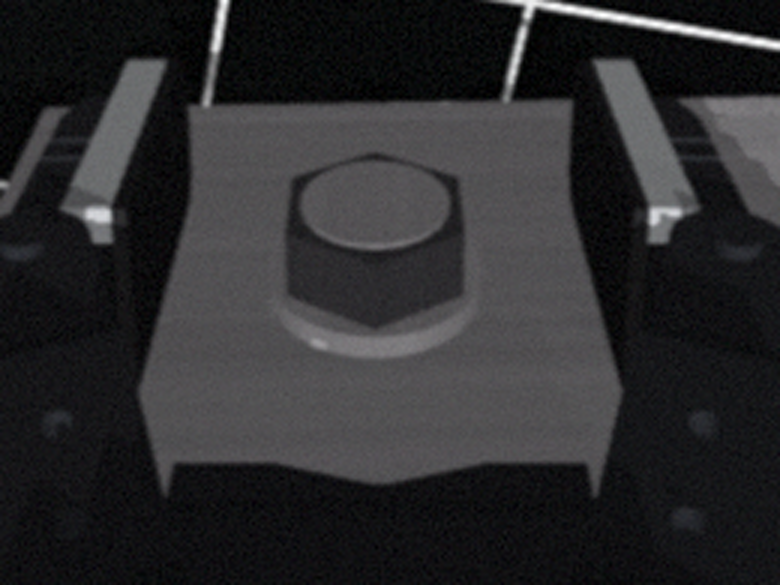

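Call:
arm_command(targets="-0.0005 -0.0005 0.001 0 0 0 0.45; -0.0005 -0.0005 0.001 0 0 0 0.35; -0.0005 -0.0005 0.001 0 0 0 0; -0.0005 -0.0005 0.001 0 0 0 0", newtons=20)

```text
time_s: 14.45
eef_pos: [0.6192, 0.1267, 0.0547]
tcp_rot: [0.995, 0.099, 0.002, 0.015]
force: [-1.1, 0.6, 1.7]
opening: 0.0212
```

```bash
python3 -c "
from h import *
im=get_image('wrist'); cv2.imwrite('pics/w19.png',im[:,:,::-1])
crop('pics/w19.png','pics/w19a.png',190,280,450,475,3)
p,R=bolt(.054,x=.110); go(p,R); s=get_state(); print(s['force'],s['ft_torque'],s['opening'])"
```

```text
t 14.5 pos [0.6192 0.1267 0.0546] shift [-0.0006  0.0004  0.0007] turn [ 0.0005 -0.0013 -0.0003] rows>= 0.0
[-0.94411633 -0.07674607  2.43116228] [ 0.04467604  0.16674016 -0.01468916] 0.020928527685776018
```

View pics/w19a.png

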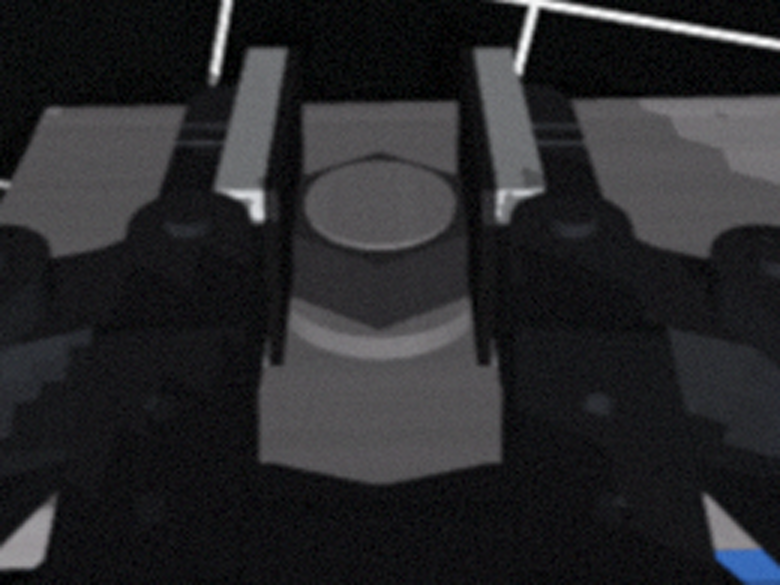

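Call:
arm_command(targets="0 0 0 0 0 0 0; 0 0 0 0 0 0 0; 0 0 0 0 0 0 0; 0 0 0 0 0 0 0", newtons=60)

```text
time_s: 14.9
eef_pos: [0.6192, 0.1267, 0.0548]
tcp_rot: [0.995, 0.099, 0.002, 0.015]
force: [-1.8, 0.5, 5.8]
opening: 0.0195
```

Call:
arm_command(targets="0 0 0 0 0 0 0; 0 0 0 0 0 0 0; 0 0 0 0 0 0 0; 0 0 0 0 0 0 0", newtons=100)

```text
time_s: 15.3
eef_pos: [0.6192, 0.1267, 0.0549]
tcp_rot: [0.995, 0.099, 0.002, 0.015]
force: [-1.9, 0.8, 6.3]
opening: 0.0181
```

```bash
python3 -c "
from h import *
for n in ('wrist','side','scene'):
    im=get_image(n); cv2.imwrite('pics/%s20.png'%n,im[:,:,::-1])
crop('pics/wrist20.png','pics/w20a.png',190,280,450,475,3)
s=get_state(); print(s['time_s'],s['eef_pos'],s['tcp_rot'],s['force'],s['ft_torque'],s['opening'])"
```

```text
15.45 [0.6192246  0.12670739 0.05492331] [0.99500339 0.09867977 0.00220259 0.01502346] [-2.37238704  0.4965731   6.07802324] [ 0.07419585  0.50245148 -0.02240803] 0.01870027620376629
```

View pics/w20a.png

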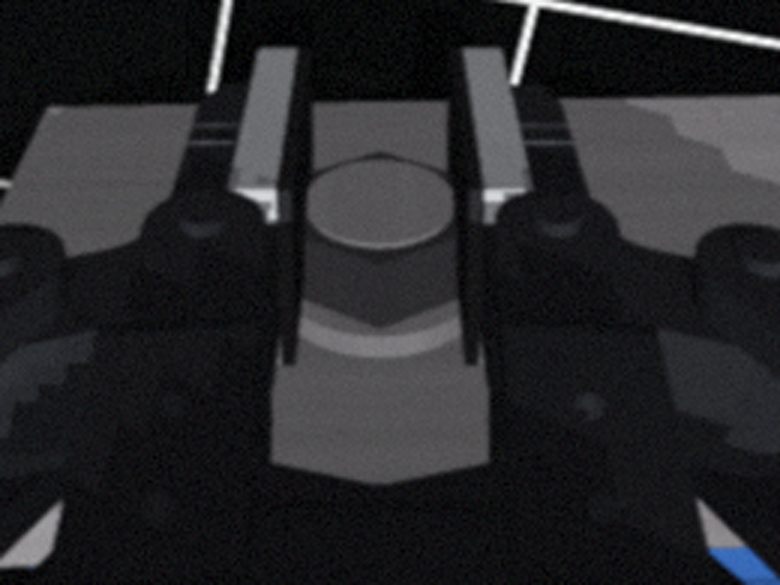

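View pics/side20.png

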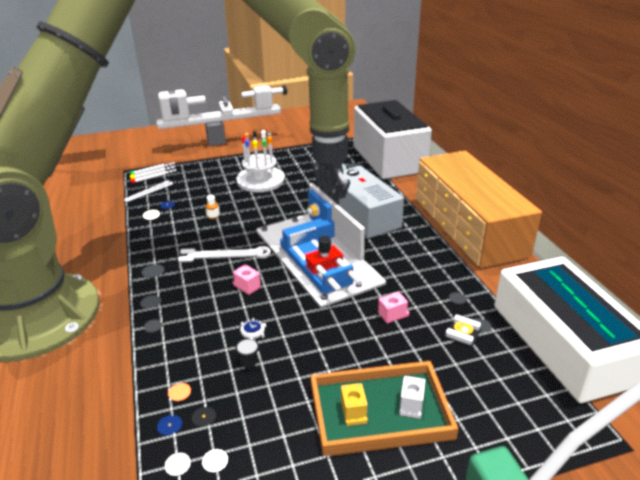

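View pics/scene20.png

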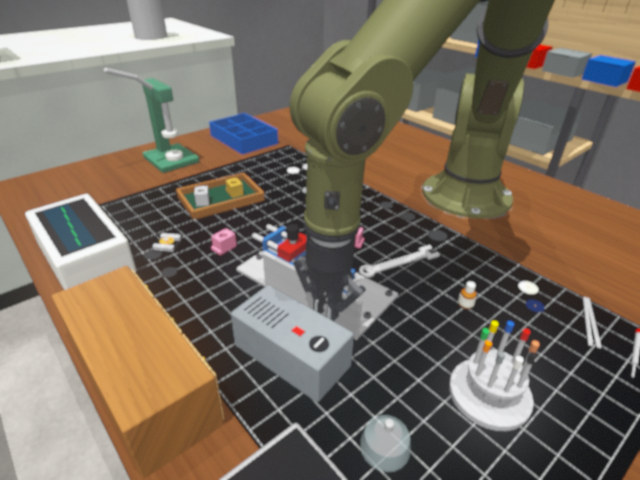

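Call:
arm_command(targets="0 0 0 0 0 0 0; 0 0 0 0 0 0 0; 0 0 0 0 0 0 0", newtons=100)

```text
time_s: 15.75
eef_pos: [0.6192, 0.1267, 0.0549]
tcp_rot: [0.995, 0.099, 0.002, 0.015]
force: [-2.2, 1.0, 6.2]
opening: 0.0184
```

```bash
python3 -c "
from h import *
crop('pics/side20.png','pics/side20a.png',240,190,440,340,4)
im=get_image('wrist'); cv2.imwrite('pics/w21.png',im[:,:,::-1])
a=cv2.imread('pics/wrist20.png').astype(int); print(np.abs(a-im[:,:,::-1])[300:400,270:360].mean())
s=get_state(); print(s['time_s'],s['force'],s['opening'])"
```

```text
3.3535925925925927
15.8 [-2.84070396  0.50926679  6.8079763 ] 0.018652173162350655
```

View pics/side20a.png

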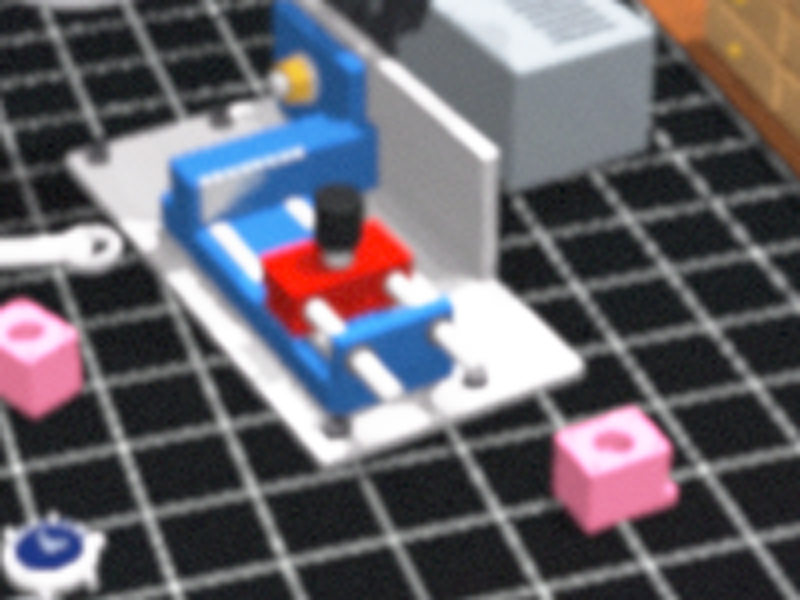

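The jaw is open, the brass block is upright in the tray and the bolt head is held with steady readings, so I'm handing the job in.

```bash
python3 -c "
from workcell import *
print(job_done())"
```

```text
the job is handed in; nothing more can be done
None
```

The job is done and handed in at about 15.8 s, with the gripper still holding the bolt head at 100 N.

- **Jaw:** I pulled the red jaw open by the black knob. The arm moved 28 mm, and the pictures show the jaw well clear of the block.
- **Block:** I lifted the brass block straight up, lowered it until I felt the tray floor, and let go there. The last pictures show it upright in the empty half of the tray. The aluminium block, spanner, watch and pink blocks had not visibly moved.
- **Bolt head:** I measured it leaning about 0.03 rad, tilted the gripper to match, and closed on the two upright flats from above. The close-up pictures show no turn of the head. The outside force on the tool was steady at about 7 N, and it stayed small on the way down the gap.

Two readings did not quite agree:
- **Grip opening:** it went from 20.9 mm at 20 N to about 18.6 mm at 100 N, then stayed there. I take that as give in the pads, since the head did not visibly turn.
- **Plate position:** the wrist camera's distances varied by 2 to 3 mm between views. I set the fingers about 4 mm off the plate by the closest view, so the pads should cover roughly 7 to 8 mm of the 9 mm head.

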